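# Refill the glass-blank feeder under a screw cap of unknown hand

### The job

Refill the spring feeder on the glass-working bench: unscrew its black cap (it may have a reverse thread, so feel which way it gives and do not force it the other way), lift it off and put it aside, then push every blue glass blank on the bench down into the feeder until it is held under the spring catches. Then put the cap back on and screw it fully tight again, leaving everything else on the bench where it stands.

Things in the scene. Friction and masses are not known exactly. Their poses are not given: they have to be found in the camera images.
- feeder: Fixed upright magazine; origin at the centre of its underside on the bench, z up. Grey base 130 (x) by 110 (y) by 25 mm; on it two curved aluminium walls, at +x and -x, inside radius 32.5 mm, each spanning 40 deg either side of the x axis. At +y and -y it is open from rim to base, 42 mm wide, so fingers that close along y can carry a blank down inside. Place and yaw vary.
- feeder_mouth (a point): Centre of the feeder's mouth, level with the rim of its walls, 150 mm above the bench; same axes as the feeder. Outside, each wall carries a thread pin for the cap, 6 to 12 mm below the rim, reaching 43 mm from the axis.
- feeder_catch (a point): Point on the feeder's axis, 20 mm below the rim, level with the undersides of two brass spring catches, one in each wall (+x and -x). They poke in to radius 24 mm, steeply bevelled on top from near the rim, flat below. A blank first rests on them; pushed down past them until its top is below this level, they snap back over it and hold it.
- follower (a joint): Height of the feeder's orange spring follower (54 mm disc) in m: 0 at the top, its face then 22 mm below the rim; negative as it goes down, about -0.016, -0.034, -0.052, -0.070 with 1 to 4 blanks held under the catches. The spring pushes up 2 N at the top plus 80 N/m; passing the catches takes some 3 to 12 N more.
- cap_a_grip (a point): Centre of the red grip bar of the black screw cap, 70 (x, along the bar) by 18 (y) by 30 mm high; z up. Of two look-alike caps, cap_a and cap_b, just one is present (the other reads None), at the start tight on the feeder. Cap 98 mm across, 140 g. Below this point: flat top 15 mm, seat on the feeder's rim 23 mm, skirt's lower edge 50 mm (it stands on the skirt when put on the bench).
- cap_b_grip (a point): The same point of the other look-alike cap. The caps' threads inside may be of either hand; the outside does not show it. Tight: bar along the feeder's x axis, either way round. Turned the wrong way the cap stops hard within 0.1 rad; the right way it turns almost freely, is loose after 1.05 rad (60 deg) and lifts straight off anywhere from 1.1 to 2.0 rad from tight.
- cap_a_seat (a point): Point on cap_a's axis, at the underside of its top, where it seats on the feeder's rim (23 mm below the grip point). To refit: set the cap on level, turned 1.1 to 2.0 rad to the loosening side of tight, until this point is at the rim (sideways play 1.5 mm), then turn the tightening way to the stop. Cap and thread repeat every half turn.
- cap_b_seat (a point): The same point of cap_b.
- blank1_center (a point): Centre of a blue glass blank: a plain disc 60 mm in diameter, 18 mm thick (along z), 120 g, lying flat on the bench at the start. 2 to 4 blanks are present, the rest read None. Held under the catches, its centre is 29 mm or more below the feeder rim.
- blank2_center (a point): Centre of a blue glass blank: a plain disc 60 mm in diameter, 18 mm thick (along z), 120 g, lying flat on the bench at the start. 2 to 4 blanks are present, the rest read None. Held under the catches, its centre is 29 mm or more below the feeder rim.
- blank3_center (a point): Centre of a blue glass blank: a plain disc 60 mm in diameter, 18 mm thick (along z), 120 g, lying flat on the bench at the start. 2 to 4 blanks are present, the rest read None. Held under the catches, its centre is 29 mm or more below the feeder rim.
- blank4_center (a point): Centre of a blue glass blank: a plain disc 60 mm in diameter, 18 mm thick (along z), 120 g, lying flat on the bench at the start. 2 to 4 blanks are present, the rest read None. Held under the catches, its centre is 29 mm or more below the feeder rim.
- pot_white: Bystander, to be left alone: white plastic pot, 84 mm across at the rim, 50 mm high. Origin at the centre of its underside.
- pot_purple: Bystander, to be left alone: purple plastic pot, 86 mm across at the rim, 52 mm high. Origin at the centre of its underside.
- tin: Bystander, to be left alone: open steel tin, 74 mm across, 105 mm high. Origin at the centre of its underside.
- rest: Bystander, to be left alone: wooden rod rest, 35 mm (x) by 130 mm (y), 40 mm high. Origin at the centre of its underside.
- paddle: Bystander, to be left alone: graphite paddle lying down: black plate 70 mm (x) by 90 mm (y) centred 60 mm along +x, wooden handle from 25 mm to -95 mm along x, 18 mm high. Origin at the centre of its underside.
- paint_can: Bystander, to be left alone: closed can with a blue label, 72 mm across, 100 mm high. Origin at the centre of its underside.
There are look-alikes about, which are no part of the job. What is shaped like the part that bears blank3_center but yellow is not meant.

How it is judged:
By the outcome, as a careful person would: the job done as asked, in the order asked, and still so for the second after the job is handed in, with the robot touching nothing.
Of cap_a, cap_b only 1 to 1 are there at a start; the rules pass over those that are not, and their reading is None.
Of blank1, blank2, blank3, blank4 only 2 to 4 are there at a start; the rules pass over those that are not, and their reading is None.
At some moment in a run one of blank1, blank2, blank3, blank4 may be knocked a few centimetres aside while the robot is not near it.
It also fails if it takes over 210 s, if anything falls off the work surface, if the arm or the gripper's body presses on something with over 40 N, if the wrist force passes 120 N, or if a joint passes its speed limit or range.

### The arm

A 7-joint arm with a two-finger parallel gripper is mounted at the origin on the work surface. World frame = base frame: x ahead of the robot, y to its left, z up, the work surface at z = 0. Lengths are in m, angles in rad, forces in N, time in s.
With the tool pointing down it reaches from about 0.4 to 0.925 m from the base axis. Payload 5.6 kg.
Tool frame: the origin (TCP) lies midway between the tips of the shut fingers; the grasp point (between the pads) lies 19 mm behind it; z points along the fingers, y is the line along which they close (so a half turn about z gives the same grasp; the last joint's range is limited). The gripper opens to 85 mm and grips with 20 to 120 N. Pads are 22 mm wide; open, the fingers measure 114 mm over their backs; the gripper's body (76 mm by 85 mm) begins 54 mm behind the grasp point. The pads swing forward as they close: fully open they stand 13 mm farther back than shut.
Start: joints at [1.129, 0.468, -0.012, 1.603, 0.006, 1.071, -0.056], TCP at [0.252, -0.599, 0.231] pointing down, gripper open.
Joint ranges: [-2.53, 2.53], [-0.31, 2.02], [-1.57, 1.55], [0.28, 2.44], [-1.29, 4.43], [0.15, 1.84], [-2.92, 2.92]. Speed limits (rad/s): [2.57, 2.57, 3.14, 3.14, 3.14, 3.14, 3.14].

### API

Orientations are given as a rotation vector (axis times angle).
In Python, from bench import manip, viewer gives the robot as it stands.
- The arm moves only by the shell command python3 -m handwheel 'ROWS' [OPENING] [FORCE]. ROWS is JSON, a list of rows, each an object with "linear": the shift along the tool's x, y, z each as a share of 0.02 m, from -1 to 1, a list of three; "rot": the turn, a rotation vector about the tool's x, y, z each as a share of 0.12 rad, from -1 to 1, a list of three. In form: [{"linear": [dx, dy, dz], "rot": [rx, ry, rz]}, ...]. A call has 1 to 20 rows; each row shifts and turns the commanded pose from where the row before left it, along the tool's axes as they then stand; what a row does not reach is not made up. A row lasts 1/8 s, in which the tool goes at most 62.5 mm and 10.7 degrees, less where a joint would pass 70% of its speed; a pose out of reach is approached as far as the arm can. A call with a number of a shift or a turn outside -1 to 1 is refused whole. A call with a gripper value outside its range is refused whole. OPENING is the closure, from -1 (fully open) to 1 (shut), set as the call begins (- or left out, the last holds). The fingers move at their own pace and stop on an object; FORCE is the grip in N (left out, the last holds). Time passes only in rows, so rows that do not move let the fingers close. It gives the time, the measured TCP pose, the force, the opening and the grip force at its end, in the units of the state.
- manip.observe(): the state, without advancing time (a new reading comes with each control period).
- viewer.read_camera(name): name is "scene" or "side" or "wrist"; returns a dict with "img" (480x640x3 uint8, red, green, blue), "fov_y" (degrees; the focal length in pixels is half the picture's height over the tangent of half this angle, whatever the lens; pixels are square), "cx", "cy" (the principal point, pixels), "k1" (the pictures are not rectified: a ray, as slopes to the right and down, at radius r is drawn at 1 + k1 r^2 times it, then the intrinsics apply), "eye" and "orientation" of the camera in the world; the wrist camera has in their place "tool_from_camera" (4x4, takes a point from camera to tool coordinates, whose origin is the TCP and whose axes are the flange's). Camera axes: x right, y down, z forward; pixel columns grow to the right and rows downward; lengths in m; the calibration is good to about 2 mm. A picture is of the moment at which its call begins: read the wrist's pose just before it. There is no depth.
- manip.close_job(): hands the job in; it is judged then, once.
The state is a dict: "time_s": time; "qpos": joint angles; "joint_vel": joint speeds; "joint_torque": joint torques, N m; "ee_pos": TCP position; "tcp_rot": TCP orientation; "force": force on the tool from outside, world axes, zero at the start; "moment": the same for the moment, N m; "gripper_width": opening from 0.0 (shut) to 1.0 (fully open); "grip_force": force on a finger pad.
Only numpy, scipy, OpenCV 4.12 (cv2) and the standard library are available. Lean on these libraries where they do the work, as an engineer would, in place of code of your own. Each camera call takes 0.05 s, during which the arm holds its last target. There are 200 camera calls.

## Working session

There is one attempt and no reset: what is moved stays moved. The work goes in short steps, Python scripts to look and compute and a shell command to move; the robot and the scene stay as the last step left them, time stands still between calls to the robot, and variables do not carry over. Pictures are saved under pics/ and viewed, at most 16 in all, crops included, and the job is handed in when it is done.

```bash
ls; mkdir -p pics; cat > h.py <<'E'
import numpy as np, cv2
from scipy.spatial.transform import Rotation as R
from bench import manip, viewer
def mat(o):
    o=np.array(o,float)
    if o.shape==(3,3): return o
    if o.shape==(3,): return R.from_rotvec(o).as_matrix()
    return R.from_quat(o).as_matrix()
def cam(name):
    s=manip.observe(); c=viewer.read_camera(name)
    f=240/np.tan(np.radians(c['fov_y'])/2)
    if name=='wrist':
        T=np.eye(4); T[:3,:3]=mat(s['tcp_rot']); T[:3,3]=s['ee_pos']
        T=T@np.array(c['tool_from_camera'])
        Rm,e=T[:3,:3],T[:3,3]
    else: Rm,e=mat(c['orientation']),np.array(c['eye'])
    return dict(img=c['img'],f=f,cx=c['cx'],cy=c['cy'],k1=c['k1'],R=Rm,e=e)
def save(c,n): cv2.imwrite('pics/'+n+'.png',cv2.cvtColor(c['img'],cv2.COLOR_RGB2BGR)); np.save('pics/'+n+'.npy',{k:v for k,v in c.items()},allow_pickle=True)
def load(n): return np.load('pics/'+n+'.npy',allow_pickle=True).item()
def ray(c,u,v):
    d=np.array([(u-c['cx'])/c['f'],(v-c['cy'])/c['f']]); p=d.copy()
    for _ in range(30): p=d/(1+c['k1']*(p@p))
    return c['R']@np.array([p[0],p[1],1])
def onz(c,u,v,z):
    r=ray(c,u,v); return c['e']+r*(z-c['e'][2])/r[2]
def proj(c,P):
    q=c['R'].T@(np.array(P)-c['e']); p=q[:2]/q[2]; p=p*(1+c['k1']*(p@p))
    return p*c['f']+[c['cx'],c['cy']]
E
python3 - <<'E'
from h import *
s=manip.observe(); print(s)
for n in ['scene','side','wrist']:
    c=cam(n); save(c,n+'0'); print(n,c['f'],c['cx'],c['cy'],c['k1'],c['R'].round(3).tolist(),c['e'])
    print(viewer.read_camera(n).get('orientation'))
E
```

```text
pics
{'time_s': 0.0, 'qpos': array([ 1.12900725,  0.46839957, -0.01160702,  1.60368492,  0.00599434,
        1.07141741, -0.05628229]), 'joint_vel': array([-0.00068718, -0.00243201, -0.00104486,  0.00056522,  0.0004151 ,
        0.00030432, -0.00059677]), 'joint_torque': array([ 9.01082585e-04, -5.32378614e+01,  2.23260600e-02, -2.51299828e+01,
        1.14473738e-02,  7.75251741e-03, -4.03228981e-06]), 'ee_pos': array([ 0.25210334, -0.59847052,  0.23029845]), 'tcp_rot': array([-3.07758763e+00, -6.21846292e-01,  7.69895238e-04]), 'force': array([-0.44697598,  1.15021161,  0.38966077]), 'moment': array([-0.0520928 , -0.03456946, -0.00911156]), 'grip_force': 0.0, 'gripper_width': 1.002242973844551}
scene 529.5469808813809 317.533899831435 238.4560015148094 -0.1009336704411108 [[0.747, 0.52, -0.414], [0.665, -0.58, 0.47], [0.005, -0.626, -0.779]] [ 1.16047565 -0.6885382   1.29450392]
[-2.32662428 -0.88714229  0.30626823]
side 534.8931141543492 319.2202039175901 239.81539444622248 -0.08860105858451964 [[-0.941, -0.199, 0.274], [-0.338, 0.505, -0.794], [0.02, -0.84, -0.543]] [0.20373745 0.9963342  0.80138596]
[-0.46667331  2.59585129 -1.41879563]
wrist 377.92659680528163 317.3809874219453 238.90785680360068 -0.07110371553345449 [[0.387, -0.88, -0.277], [-0.922, -0.37, -0.114], [-0.002, 0.3, -0.954]] [ 0.32292786 -0.56819696  0.37229369]
None
```

View pics/scene0.png

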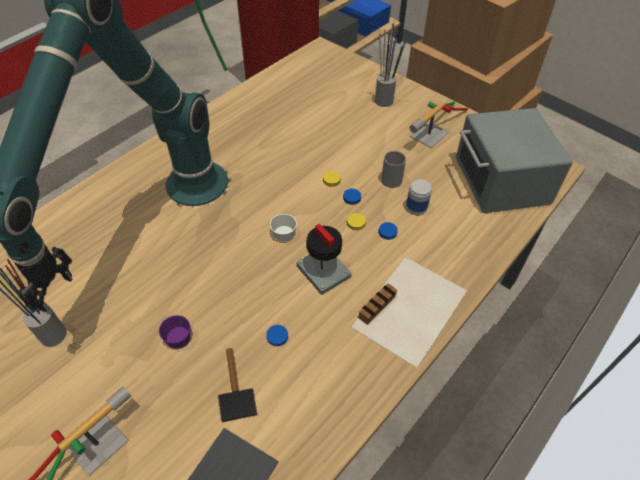

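View pics/side0.png

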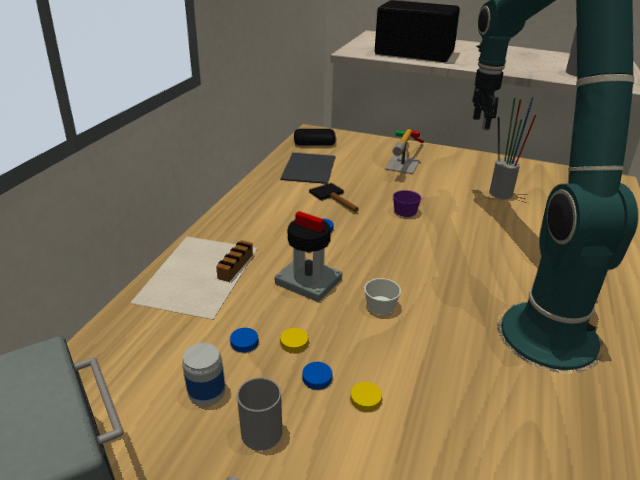

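Three blue blanks: scene px (352,196), (388,230), (277,335). The cap with its red bar is at (324,240). Two yellow decoys are at (332,178) and (356,221). Next I'll enlarge the feeder and compute positions.

```bash
python3 - <<'E'
from h import *
ims=[]
for n,(x,y) in [('scene0',(285,215)),('side0',(270,200))]:
    c=load(n); hsv=cv2.cvtColor(c['img'],cv2.COLOR_RGB2HSV)
    for nm,lo,hi in [('blue',(105,150,90),(125,255,255)),('red',(0,200,120),(6,255,255)),('yel',(22,150,120),(32,255,255))]:
        m=cv2.inRange(hsv,lo,hi); k,l,st,ce=cv2.connectedComponentsWithStats(m)
        for i in range(1,k):
            if 60<st[i,4]<900:
                z=.175 if nm=='red' else .010
                p=onz(c,*ce[i],z)
                print(n,nm,ce[i].round(1),st[i,4],p[:2].round(4), end=' ')
                if nm=='red':
                    ys,xs=np.nonzero(l==i); P=np.array([onz(c,a,b,.18)[:2] for a,b in zip(xs,ys)]); P-=P.mean(0); w,v=np.linalg.eigh(P.T@P); print('bar ang',np.arctan2(v[1,1],v[0,1]),end='')
                print()
    im=c['img'][y:y+90,x:x+80]; ims.append(cv2.resize(im,(400,450),interpolation=cv2.INTER_CUBIC))
cv2.imwrite('pics/crop1.png',cv2.cvtColor(np.hstack(ims),cv2.COLOR_RGB2BGR))
E
```

```text
scene0 blue [366.4   7.5] 545 [-0.3168  1.3459] 
scene0 blue [351.7 195.2] 166 [0.4408 0.3013] 
scene0 blue [387.7 229.5] 199 [0.6201 0.262 ] 
scene0 blue [276.7 334.5] 312 [ 0.6191 -0.2383] 
scene0 red [325.  233.2] 74 [0.5693 0.0145] bar ang 2.9455010428449095
scene0 yel [331.4 177.1] 176 [0.3345 0.3208] 
scene0 yel [356.1 220. ] 217 [0.5206 0.2259] 
side0 blue [243.6 337. ] 419 [0.6235 0.2561] 
side0 blue [316.9 372.8] 521 [0.4432 0.2959] 
side0 red [308.6 216.4] 97 [ 0.576  -0.0049] bar ang 2.9309860592760373
side0 yel [293.8 337.1] 443 [0.524  0.2176] 
side0 yel [365.8 393.6] 614 [0.338  0.3129]
```

View pics/crop1.png

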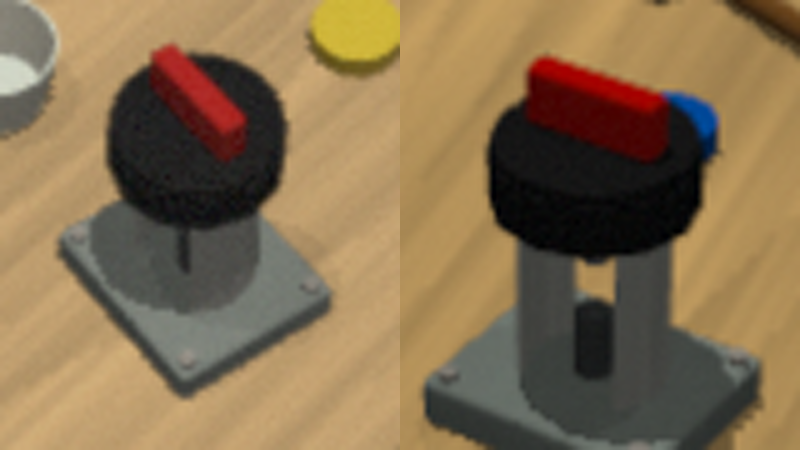

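```bash
python3 - <<'E'
from h import *
a=load('scene0'); b=load('side0')
pr=lambda c,l:[print(n,onz(c,u,v,z)[:2].round(4)) for n,u,v,z in l]
print('scene');pr(a,[('L',297.4,262.8,.025),('N',321.6,291.4,.025),('Rt',350.8,273.4,.025),('bar',324.6,232.6,.188),('white',283,222,.05),('purple',175,325,.052),('paddleplate',238,404,.005),('handle end',231,350,.018),('tin',394,157,.105),('can',419,187,.1),('rest',378,301,.04)])
print('side');pr(b,[('L',275,276,.025),('N',318,289.5,.025),('Rt',342,273,.025),('bar',310,216.4,.188),('white',382,290,.05),('purple',407,198,.052),('tin',260,395,.105),('can',203,357,.1),('blue3',329,226,.018)])
# triangulate bar top
ds=[];A=np.zeros((3,3));B=np.zeros(3)
for c,u,v in [(a,324.6,232.6),(b,310,216.4)]:
    d=ray(c,u,v);d/=np.linalg.norm(d);M=np.eye(3)-np.outer(d,d);A+=M;B+=M@c['e']
print(np.linalg.solve(A,B))
E
```

```text
scene
L [ 0.5039 -0.0313]
N [ 0.624  -0.0591]
Rt [0.6463 0.0447]
bar [0.574  0.0073]
white [0.3771 0.0402]
purple [ 0.4143 -0.416 ]
paddleplate [ 0.6826 -0.4439]
handle end [ 0.5646 -0.3559]
tin [0.4879 0.4567]
can [0.6267 0.4022]
rest [0.7686 0.0141]
side
L [0.6401 0.0514]
N [0.5253 0.0631]
Rt [ 0.4927 -0.0193]
bar [0.5653 0.0148]
white [0.3786 0.0424]
purple [ 0.4163 -0.4106]
tin [0.4858 0.4605]
can [0.6208 0.414 ]
blue3 [ 0.5972 -0.2271]
[0.56957662 0.00936269 0.18362905]
```

```bash
cat > st.py <<'E'
from h import *
s=manip.observe(); Rm=mat(s['tcp_rot'])
print('t',round(s['time_s'],2),'p',s['ee_pos'].round(4),'yaw',round(np.arctan2(Rm[1,0],Rm[0,0]),4),'tilt',Rm[:2,2].round(4),'F',s['force'].round(1),'M',s['moment'].round(2),'w',round(s['gripper_width'],3),'g',round(s['grip_force'],1),'q',s['qpos'].round(2))
E
cat > to.py <<'E'
# to.py x y z yaw : shares needed, tool axes now
import sys; from h import *
s=manip.observe(); Rm=mat(s['tcp_rot']); a=[float(v) for v in sys.argv[1:]]
d=Rm.T@(np.array(a[:3])-s['ee_pos'])/.02
out='lin shares '+str(d.round(2))
if len(a)>3:
    T=R.from_euler('z',a[3])*R.from_rotvec([np.pi,0,0]); e=(R.from_matrix(Rm).inv()*T).as_rotvec()/.12; out+=' rot shares '+str(e.round(2))
print(out)
E
python3 -m handwheel '[{"linear":[0,0,-1],"rot":[0,0,0]},{"linear":[0,0,-1],"rot":[0,0,0]},{"linear":[0,0,-1],"rot":[0,0,0]},{"linear":[0.98,-0.806,-0.2],"rot":[0,0,0]},{"linear":[0.98,-0.806,-0.2],"rot":[0,0,0]},{"linear":[0.98,-0.806,-0.2],"rot":[0,0,0]},{"linear":[0.98,-0.806,-0.2],"rot":[0,0,0]},{"linear":[0.98,-0.806,-0.2],"rot":[0,0,0]},{"linear":[0.98,-0.806,-0.2],"rot":[0,0,0]},{"linear":[0.98,-0.806,-0.2],"rot":[0,0,0]},{"linear":[0.98,-0.806,-0.2],"rot":[0,0,0]},{"linear":[0.98,-0.806,-0.2],"rot":[0,0,0]},{"linear":[0.98,-0.806,-0.2],"rot":[0,0,0]},{"linear":[0.98,-0.806,-0.2],"rot":[0,0,0]},{"linear":[0.98,-0.806,-0.2],"rot":[0,0,0]},{"linear":[0.98,-0.806,-0.2],"rot":[0,0,0]}]' -1
python3 st.py
python3 -m handwheel '[{"linear":[0.98,-0.806,-0.2],"rot":[0,0,0]},{"linear":[0.98,-0.806,-0.2],"rot":[0,0,0]},{"linear":[0.98,-0.806,-0.2],"rot":[0,0,0]},{"linear":[0.98,-0.806,-0.2],"rot":[0,0,0]},{"linear":[0.98,-0.806,-0.2],"rot":[0,0,0]},{"linear":[0.98,-0.806,-0.2],"rot":[0,0,0]},{"linear":[0.98,-0.806,-0.2],"rot":[0,0,0]},{"linear":[0.98,-0.806,-0.2],"rot":[0,0,0]},{"linear":[0.98,-0.806,-0.2],"rot":[0,0,0]},{"linear":[0.98,-0.806,-0.2],"rot":[0,0,0]},{"linear":[0.98,-0.806,-0.2],"rot":[0,0,0]},{"linear":[0.98,-0.806,-0.2],"rot":[0,0,0]},{"linear":[0.98,-0.806,-0.2],"rot":[0,0,0]},{"linear":[0.98,-0.806,-0.2],"rot":[0,0,0]},{"linear":[0,0,0],"rot":[0,0,1]},{"linear":[0,0,0],"rot":[0,0,1]},{"linear":[0,0,0],"rot":[0,0,1]},{"linear":[0,0,0],"rot":[0,0,1]},{"linear":[0,0,0],"rot":[0,0,1]},{"linear":[0,0,0],"rot":[0,0,0]}]'
python3 st.py; python3 to.py 0.571 0.009 0.4 -0.2
python3 -c "
from h import *
c=cam('wrist');save(c,'w1')"
```

```text
time_s: 2.3
ee_pos: [0.406, -0.3038, 0.3426]
tcp_rot: [-3.078, -0.626, 0.002]
force: [-0.6, 0.0, 0.0]
gripper_width: 0.996
grip_force: 0.0
t 2.3 p [ 0.406  -0.3038  0.3426] yaw 0.4012 tilt [-0.0012  0.0008] F [-0.6  0.   0. ] M [-0.01  0.04  0.02] w 0.996 g 0.0 q [ 0.76  0.14 -0.2   1.8   0.03  1.21 -0.62]
time_s: 4.8
ee_pos: [0.5699, 0.0093, 0.3986]
tcp_rot: [3.126, -0.31, -0.002]
force: [0.7, -0.3, 0.1]
gripper_width: 1.0
grip_force: 0.0
t 4.8 p [0.5699 0.0093 0.3986] yaw -0.1977 tilt [-0.0013 -0.0003] F [ 0.7 -0.3  0.1] M [ 0.04  0.02 -0.04] w 1.0 g 0.0 q [ 0.23  0.24 -0.37  1.56  0.09  1.36 -1.92]
lin shares [ 0.06  0.   -0.07] rot shares [0.   0.01 0.02]
```

View pics/w1.png

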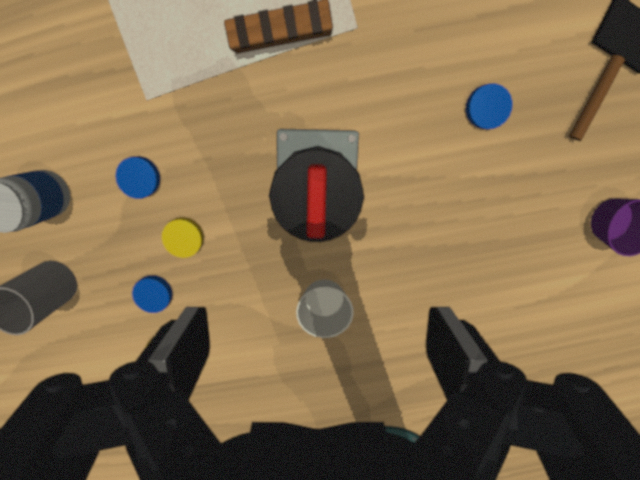

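The wrist view shows the bar from (317,166) to (316,237), blues at (137,177), (152,294) and (490,106), and the base's back corners at (278,130) and (358,131). Now to refine the numbers.

```bash
python3 - <<'E'
from h import *
c=load('w1'); hsv=cv2.cvtColor(c['img'],cv2.COLOR_RGB2HSV)
for nm,lo,hi,z in [('blue',(105,150,60),(125,255,255),.013),('red',(0,200,80),(6,255,255),.188),('yel',(22,150,120),(32,255,255),.013)]:
    m=cv2.inRange(hsv,lo,hi); k,l,st,ce=cv2.connectedComponentsWithStats(m)
    for i in range(1,k):
        if st[i,4]>300:
            print(nm,ce[i].round(1),st[i,4],onz(c,*ce[i],z)[:2].round(4))
            if nm=='red':
                P=cv2.boxPoints(cv2.minAreaRect(np.argwhere(l==i)[:,::-1].astype(np.float32))); print(P.round(1).tolist())
                for p in P: print(onz(c,*p,.188)[:2].round(4))
m=cv2.inRange(c['img'],(0,0,0),(45,45,45)); m[:, :255]=0; m[:,380:]=0; m[255:]=0; m[:140]=0
ct=max(cv2.findContours(m,0,1)[0],key=cv2.contourArea); h=cv2.convexHull(ct); (x,y),r=cv2.minEnclosingCircle(h); print('cap',x,y,r,onz(c,x,y,.15)[:2])
for p in [(278,130),(358,131)]: print(onz(c,*p,.025)[:2].round(4))
E
```

```text
blue [488.9 106.1] 1504 [ 0.6203 -0.2352]
blue [137.1 177.1] 1312 [0.6226 0.2604]
blue [151.8 293.8] 1023 [0.4452 0.2991]
red [316.3 201.9] 887 [0.5726 0.011 ]
[[306.70001220703125, 236.8000030517578], [308.20001220703125, 165.6999969482422], [325.5, 166.10000610351562], [324.0, 237.10000610351562]]
[0.5405 0.0271]
[0.6075 0.0116]
[ 0.604 -0.004]
[0.5368 0.0106]
yel [181.1 238.1] 1243 [0.5231 0.2252]
cap 316.0 196.0 46.01096725463867 [0.57098808 0.01178668]
[0.6438 0.0487]
[ 0.6216 -0.0545]
```

```bash
python3 -m handwheel '[{"linear":[0.07,-0.06,1],"rot":[0,0,0.18]},{"linear":[0,0,1],"rot":[0,0,0]},{"linear":[0,0,1],"rot":[0,0,0]},{"linear":[0,0,1],"rot":[0,0,0]},{"linear":[0,0,1],"rot":[0,0,0]},{"linear":[0,0,1],"rot":[0,0,0]},{"linear":[0,0,1],"rot":[0,0,0]},{"linear":[0,0,1],"rot":[0,0,0]},{"linear":[0,0,1],"rot":[0,0,0]},{"linear":[0,0,1],"rot":[0,0,0]},{"linear":[0,0,0.8],"rot":[0,0,0]},{"linear":[0,0,0],"rot":[0,0,0]}]'
python3 st.py; python3 to.py 0.571 0.011 0.163 -0.22
python3 -c "
from h import *
save(cam('wrist'),'w2')"
```

```text
time_s: 6.35
ee_pos: [0.5717, 0.0087, 0.182]
tcp_rot: [3.122, -0.347, -0.004]
force: [-0.4, 1.0, -0.4]
gripper_width: 1.002
grip_force: 0.0
t 6.35 p [0.5717 0.0087 0.182 ] yaw -0.2216 tilt [-0.0027  0.0001] F [-0.4  1.  -0.4] M [ 0.01 -0.02  0.06] w 1.002 g 0.0 q [ 0.2   0.42 -0.34  1.82  0.17  0.93 -2.02]
lin shares [-0.06 -0.11  0.95] rot shares [ 0.    0.02 -0.01]
```

View pics/w2.png

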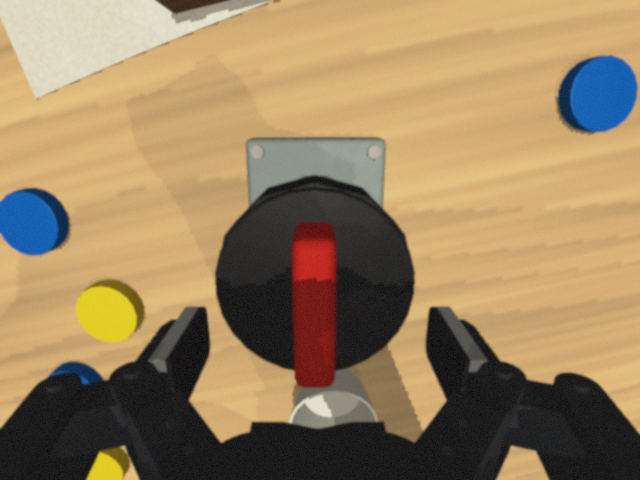

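The bar spans columns 294–336 and is vertical, so it is parallel to the pads and nearly centred (gripper centre column about 318). Descend, grip and feel.

```bash
python3 -m handwheel '[{"linear":[-0.06,-0.1,0.45],"rot":[0,0,0]},{"linear":[0,0,0.45],"rot":[0,0,0]},{"linear":[0,0,0],"rot":[0,0,0]}]' >/dev/null; python3 st.py
python3 -m handwheel '[{"linear":[0,0,0],"rot":[0,0,0]},{"linear":[0,0,0],"rot":[0,0,0]},{"linear":[0,0,0],"rot":[0,0,0]},{"linear":[0,0,0],"rot":[0,0,0]},{"linear":[0,0,0],"rot":[0,0,0]},{"linear":[0,0,0],"rot":[0,0,0]}]' 1 60 >/dev/null; python3 st.py
python3 -m handwheel '[{"linear":[0,0,0],"rot":[0,0,-0.25]},{"linear":[0,0,0],"rot":[0,0,-0.25]},{"linear":[0,0,0],"rot":[0,0,0]}]'>/dev/null; python3 st.py
```

```text
t 6.78 p [0.5714 0.0106 0.1645] yaw -0.2227 tilt [-0.0015 -0.0001] F [ 0.  -0.6  0.8] M [-0.05  0.01  0.01] w 1.003 g 0.0 q [ 0.19  0.44 -0.34  1.84  0.19  0.89 -2.03]
t 7.53 p [0.5722 0.0106 0.1656] yaw -0.223 tilt [ 0.0006 -0.0001] F [-0.  -0.7  2.8] M [-0.02  0.05 -0.03] w 0.194 g 59.1 q [ 0.19  0.44 -0.34  1.84  0.19  0.89 -2.03]
t 7.9 p [0.5721 0.0102 0.1656] yaw -0.1661 tilt [0.0001 0.0007] F [-1.6 -1.   5.7] M [-0.12  0.22 -1.49] w 0.196 g 63.4 q [ 0.2   0.45 -0.35  1.84  0.19  0.89 -1.98]
```

```bash
python3 -m handwheel '[{"linear":[0,0,0],"rot":[0,0,0.25]},{"linear":[0,0,0],"rot":[0,0,0.25]},{"linear":[0,0,0],"rot":[0,0,0]}]'>/dev/null; python3 st.py
python3 -m handwheel '[{"linear":[0,0,0],"rot":[0,0,0.25]},{"linear":[0,0,0],"rot":[0,0,0.25]},{"linear":[0,0,0],"rot":[0,0,0]}]'>/dev/null; python3 st.py
python3 -m handwheel '[{"linear":[0,0,0],"rot":[0,0,0.25]},{"linear":[0,0,0],"rot":[0,0,0.25]},{"linear":[0,0,0],"rot":[0,0,0]}]'>/dev/null; python3 st.py
```

```text
t 8.28 p [0.5722 0.0104 0.1656] yaw -0.2209 tilt [ 0.0005 -0.0007] F [-0.1 -1.2  4.7] M [-0.28  0.23 -0.1 ] w 0.195 g 59.4 q [ 0.19  0.44 -0.34  1.84  0.19  0.89 -2.03]
t 8.65 p [0.5722 0.0109 0.1656] yaw -0.2813 tilt [ 0.0008 -0.    ] F [-0.5 -0.3  4.8] M [-0.03  0.19 -0.05] w 0.194 g 59.4 q [ 0.18  0.44 -0.33  1.84  0.18  0.89 -2.08]
t 9.03 p [0.5723 0.0111 0.1655] yaw -0.3415 tilt [0.0008 0.0002] F [0.  0.2 4.8] M [ 0.04  0.05 -0.12] w 0.198 g 59.4 q [ 0.17  0.44 -0.31  1.84  0.17  0.89 -2.14]
```

Clockwise it turns freely, so this is a left-hand thread. Joint 7 lacks range that way, so I'll regrip turned by half a turn.

```bash
python3 -m handwheel '[{"linear":[0,0,0],"rot":[0,0,0]},{"linear":[0,0,0],"rot":[0,0,0]},{"linear":[0,0,0],"rot":[0,0,0]},{"linear":[0,0,0],"rot":[0,0,0]},{"linear":[0,0,-1],"rot":[0,0,0]},{"linear":[0,0,-1],"rot":[0,0,0]},{"linear":[0,0,0],"rot":[0,0,-1]},{"linear":[0,0,0],"rot":[0,0,-1]},{"linear":[0,0,0],"rot":[0,0,-1]},{"linear":[0,0,0],"rot":[0,0,-1]},{"linear":[0,0,0],"rot":[0,0,-1]},{"linear":[0,0,0],"rot":[0,0,-1]},{"linear":[0,0,0],"rot":[0,0,-1]},{"linear":[0,0,0],"rot":[0,0,-1]},{"linear":[0,0,0],"rot":[0,0,-1]},{"linear":[0,0,0],"rot":[0,0,-1]}]' -1 60 >/dev/null; python3 st.py
python3 -m handwheel '[{"linear":[0,0,0],"rot":[0,0,-1]},{"linear":[0,0,0],"rot":[0,0,-1]},{"linear":[0,0,0],"rot":[0,0,-1]},{"linear":[0,0,0],"rot":[0,0,-1]},{"linear":[0,0,0],"rot":[0,0,-1]},{"linear":[0,0,0],"rot":[0,0,-1]},{"linear":[0,0,0],"rot":[0,0,-1]},{"linear":[0,0,0],"rot":[0,0,-1]},{"linear":[0,0,0],"rot":[0,0,-1]},{"linear":[0,0,0],"rot":[0,0,-1]},{"linear":[0,0,0],"rot":[0,0,-1]},{"linear":[0,0,0],"rot":[0,0,-1]},{"linear":[0,0,0],"rot":[0,0,-1]},{"linear":[0,0,0],"rot":[0,0,-1]},{"linear":[0,0,0],"rot":[0,0,-1]},{"linear":[0,0,0],"rot":[0,0,-1]},{"linear":[0,0,0],"rot":[0,0,-0.18]},{"linear":[0,0,0],"rot":[0,0,0]}]'  >/dev/null; python3 st.py; python3 to.py 0.572 0.011 0.163 2.8
```

```text
t 11.03 p [0.5719 0.0106 0.2052] yaw 0.861 tilt [-0.0001 -0.0001] F [-0.1 -0.1 -0.5] M [-0.03 -0.02 -0.  ] w 0.999 g 0.0 q [ 0.37  0.44 -0.57  1.79  0.28  0.99 -1.02]
t 13.28 p [0.5719 0.0105 0.2052] yaw 2.7969 tilt [-0.0002  0.    ] F [ 0.3 -0.1  0.1] M [0.03 0.05 0.02] w 0.998 g 0.0 q [ 0.66  0.59 -1.    1.78  0.56  1.09  0.69]
lin shares [0.   0.02 2.11] rot shares [-0.   -0.   -0.03]
```

```bash
python3 -m handwheel '[{"linear":[0,0.02,1],"rot":[0,0,0]},{"linear":[0,0,1],"rot":[0,0,0]},{"linear":[0,0,0],"rot":[0,0,0]}]' >/dev/null
python3 -m handwheel '[{"linear":[0,0,0],"rot":[0,0,0]},{"linear":[0,0,0],"rot":[0,0,0]},{"linear":[0,0,0],"rot":[0,0,0]},{"linear":[0,0,0],"rot":[0,0,0]},{"linear":[0,0,0],"rot":[0,0,0]},{"linear":[0,0,0],"rot":[0,0,0]}]' 1 60 >/dev/null; python3 st.py
python3 -m handwheel '[{"linear":[0,0,0],"rot":[0,0,0.8]},{"linear":[0,0,0],"rot":[0,0,0.8]},{"linear":[0,0,0],"rot":[0,0,0.8]},{"linear":[0,0,0],"rot":[0,0,0.8]},{"linear":[0,0,0],"rot":[0,0,0.8]}]'>/dev/null; python3 st.py
python3 -m handwheel '[{"linear":[0,0,0],"rot":[0,0,0.8]},{"linear":[0,0,0],"rot":[0,0,0.8]},{"linear":[0,0,0],"rot":[0,0,0.8]},{"linear":[0,0,0],"rot":[0,0,0.8]},{"linear":[0,0,0],"rot":[0,0,0.8]},{"linear":[0,0,0],"rot":[0,0,0.8]},{"linear":[0,0,0],"rot":[0,0,0.8]},{"linear":[0,0,0],"rot":[0,0,0.8]},{"linear":[0,0,0],"rot":[0,0,0.4]},{"linear":[0,0,0],"rot":[0,0,0]}]'>/dev/null; python3 st.py
python3 -m handwheel '[{"linear":[0,0,-0.25],"rot":[0,0,0]},{"linear":[0,0,-0.25],"rot":[0,0,0]},{"linear":[0,0,0],"rot":[0,0,0]}]'>/dev/null; python3 st.py
```

```text
t 14.4 p [0.5725 0.0111 0.1658] yaw 2.7987 tilt [ 0.0009 -0.0001] F [-0.3  0.6  4.4] M [-0.09  0.06  0.03] w 0.193 g 59.7 q [ 0.63  0.63 -0.96  1.81  0.6   1.02  0.65]
t 15.03 p [0.5726 0.0111 0.1658] yaw 2.3158 tilt [ 0.0011 -0.0002] F [-0.1  0.5  4.5] M [-0.06  0.01  0.1 ] w 0.196 g 59.8 q [ 0.56  0.58 -0.85  1.81  0.52  0.99  0.24]
t 16.27 p [0.5716 0.0115 0.1658] yaw 1.5028 tilt [-0.0007 -0.0003] F [-2.9  1.3  7.6] M [ 0.09  0.58 -0.06] w 0.193 g 60.1 q [ 0.43  0.52 -0.67  1.82  0.39  0.94 -0.47]
t 16.65 p [0.5723 0.0109 0.1755] yaw 1.5026 tilt [ 0.0006 -0.    ] F [ 0.8  0.9 -1.2] M [-0.03 -0.02  0.02] w 0.201 g 59.0 q [ 0.44  0.5  -0.68  1.81  0.38  0.96 -0.46]
```

Free and lifting. I'll set it aside at about (0.47,-0.18).

```bash
python3 -m handwheel '[{"linear":[0,0,-1],"rot":[0,0,0]},{"linear":[0,0,-1],"rot":[0,0,0]},{"linear":[0,0,-1],"rot":[0,0,0]},{"linear":[-0.99,-0.44,0],"rot":[0,0,0]},{"linear":[-0.99,-0.44,0],"rot":[0,0,0]},{"linear":[-0.99,-0.44,0],"rot":[0,0,0]},{"linear":[-0.99,-0.44,0],"rot":[0,0,0]},{"linear":[-0.99,-0.44,0],"rot":[0,0,0]},{"linear":[-0.99,-0.44,0],"rot":[0,0,0]},{"linear":[-0.99,-0.44,0],"rot":[0,0,0]},{"linear":[-0.99,-0.44,0],"rot":[0,0,0]},{"linear":[-0.99,-0.44,0],"rot":[0,0,0]},{"linear":[-0.99,-0.44,0],"rot":[0,0,0]}]' >/dev/null; python3 st.py
python3 -m handwheel '[{"linear":[0,0,1],"rot":[0,0,0]},{"linear":[0,0,1],"rot":[0,0,0]},{"linear":[0,0,1],"rot":[0,0,0]},{"linear":[0,0,1],"rot":[0,0,0]},{"linear":[0,0,1],"rot":[0,0,0]},{"linear":[0,0,1],"rot":[0,0,0]},{"linear":[0,0,1],"rot":[0,0,0]},{"linear":[0,0,1],"rot":[0,0,0]},{"linear":[0,0,0.8],"rot":[0,0,0]},{"linear":[0,0,0.4],"rot":[0,0,0]},{"linear":[0,0,0.15],"rot":[0,0,0]},{"linear":[0,0,0],"rot":[0,0,0]}]' >/dev/null; python3 st.py
```

```text
t 18.27 p [ 0.4709 -0.1811  0.2367] yaw 1.5029 tilt [ 0.0013 -0.001 ] F [-0.2  0.6 -1.6] M [-0.08 -0.06 -0.07] w 0.2 g 59.1 q [ 0.89  0.3  -0.69  1.91  0.22  1.    0.03]
t 19.77 p [ 0.4712 -0.1806  0.0486] yaw 1.5028 tilt [ 0.0005 -0.0003] F [ 0.7 -0.5 -1.8] M [0.02 0.01 0.01] w 0.199 g 59.1 q [ 0.73  0.58 -0.53  2.05  0.48  0.64 -0.19]
```

```bash
python3 -m handwheel '[{"linear":[0,0,0.1],"rot":[0,0,0]},{"linear":[0,0,0.1],"rot":[0,0,0]},{"linear":[0,0,0.07],"rot":[0,0,0]},{"linear":[0,0,0],"rot":[0,0,0]}]' >/dev/null; python3 st.py
python3 -m handwheel '[{"linear":[0,0,0],"rot":[0,0,0]},{"linear":[0,0,0],"rot":[0,0,0]},{"linear":[0,0,0],"rot":[0,0,0]},{"linear":[0,0,0],"rot":[0,0,0]},{"linear":[0,0,-1],"rot":[0,0,0]},{"linear":[0,0,-1],"rot":[0,0,0]},{"linear":[0,0,-1],"rot":[0,0,0]},{"linear":[0,0,-1],"rot":[0,0,0]},{"linear":[0,0,-1],"rot":[0,0,0]},{"linear":[0,0,-1],"rot":[0,0,0]},{"linear":[0,0,-1],"rot":[0,0,0]},{"linear":[0,0,-1],"rot":[0,0,0]}]' -1 60 >/dev/null; python3 st.py
python3 -m handwheel '[{"linear":[-0.28,0.96,0],"rot":[0,0,0]},{"linear":[-0.28,0.96,0],"rot":[0,0,0]},{"linear":[-0.28,0.96,0],"rot":[0,0,0]},{"linear":[-0.28,0.96,0],"rot":[0,0,0]},{"linear":[-0.28,0.96,0],"rot":[0,0,0]},{"linear":[-0.28,0.96,0],"rot":[0,0,0]},{"linear":[-0.28,0.96,0],"rot":[0,0,0]},{"linear":[-0.28,0.96,0],"rot":[0,0,0]},{"linear":[0,0,0],"rot":[0,0,-1]},{"linear":[0,0,0],"rot":[0,0,-1]},{"linear":[0,0,0],"rot":[0,0,-1]},{"linear":[0,0,0],"rot":[0,0,-1]},{"linear":[0,0,0],"rot":[0,0,-1]},{"linear":[0,0,0],"rot":[0,0,-1]},{"linear":[0,0,0],"rot":[0,0,-1]},{"linear":[0,0,0],"rot":[0,0,-1]},{"linear":[0,0,0],"rot":[0,0,-1]},{"linear":[0,0,0],"rot":[0,0,-1]},{"linear":[0,0,0],"rot":[0,0,-1]},{"linear":[0,0,0],"rot":[0,0,-0.84]}]' >/dev/null; python3 st.py
python3 -c "
from h import *
save(cam('wrist'),'w3')"
```

```text
t 20.27 p [ 0.4708 -0.1806  0.0428] yaw 1.5027 tilt [-0.0001 -0.    ] F [ 0.2  0.6 -1.5] M [-0.08 -0.01 -0.02] w 0.2 g 59.1 q [ 0.72  0.59 -0.52  2.05  0.49  0.63 -0.2 ]
t 21.77 p [ 0.4707 -0.1804  0.2035] yaw 1.5029 tilt [-0.0001 -0.0001] F [-0.3  0.2  0. ] M [ 0.01 -0.04 -0.02] w 0.999 g 0.0 q [ 0.87  0.34 -0.68  1.95  0.26  0.94 -0.01]
t 24.27 p [ 0.6208 -0.2358  0.2026] yaw 2.9269 tilt [-0.0005  0.    ] F [ 0.2 -0.3 -0.7] M [-0.02  0.02 -0.  ] w 1.001 g 0.0 q [ 0.9   0.71 -0.91  1.55  0.59  1.18  1.23]
```

View pics/w3.png

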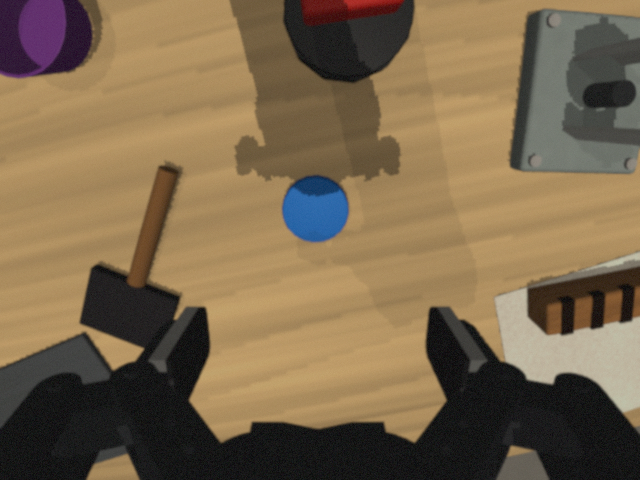

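```bash
cat > blue.py <<'E'
import sys; from h import *
c=cam('wrist'); s=manip.observe(); Rm=mat(s['tcp_rot']); save(c,sys.argv[1])
hsv=cv2.cvtColor(c['img'],cv2.COLOR_RGB2HSV); m=cv2.inRange(hsv,(102,120,40),(128,255,255))
k,l,st,ce=cv2.connectedComponentsWithStats(m)
for i in range(1,k):
    if st[i,4]>300:
        p=onz(c,*ce[i],.014); print(ce[i].round(1),st[i,4:],p[:2].round(4),'shares',(Rm.T@(p-s['ee_pos'])/.02).round(2)[:2])
E
python3 blue.py w3b; python3 st.py
```

```text
[315.  208.5] [3315] [ 0.619  -0.2365] shares [ 0.08 -0.06]
t 24.38 p [ 0.6208 -0.2358  0.2025] yaw 2.9235 tilt [-0.0004  0.0005] F [ 0.8 -0.7 -0.4] M [ 0.01  0.01 -0.  ] w 1.001 g 0.0 q [ 0.9   0.71 -0.91  1.55  0.59  1.18  1.23]
```

```bash
python3 -m handwheel '[{"linear":[0.08,-0.06,1],"rot":[0,0,0]},{"linear":[0,0,1],"rot":[0,0,0]},{"linear":[0,0,1],"rot":[0,0,0]},{"linear":[0,0,1],"rot":[0,0,0]},{"linear":[0,0,1],"rot":[0,0,0]},{"linear":[0,0,1],"rot":[0,0,0]},{"linear":[0,0,1],"rot":[0,0,0]},{"linear":[0,0,1],"rot":[0,0,0]},{"linear":[0,0,1],"rot":[0,0,0]},{"linear":[0,0,0.7],"rot":[0,0,0]},{"linear":[0,0,0.3],"rot":[0,0,0]},{"linear":[0,0,0.2],"rot":[0,0,0]},{"linear":[0,0,0.2],"rot":[0,0,0]},{"linear":[0,0,0],"rot":[0,0,0]}]' >/dev/null; python3 st.py
python3 -m handwheel '[{"linear":[0,0,0],"rot":[0,0,0]},{"linear":[0,0,0],"rot":[0,0,0]},{"linear":[0,0,0],"rot":[0,0,0]},{"linear":[0,0,0],"rot":[0,0,0]},{"linear":[0,0,0],"rot":[0,0,0]}]' 1 80 >/dev/null; python3 st.py
python3 -c "
from h import *
save(cam('wrist'),'w4')"
```

```text
t 26.12 p [ 0.6193 -0.2366 -0.005 ] yaw 2.9234 tilt [ 0.0002 -0.0002] F [-0.1 -0.3  0.7] M [-0.02 -0.   -0.02] w 1.004 g 0.0 q [ 0.81  0.94 -0.74  1.65  0.79  0.88  1.1 ]
t 26.75 p [ 0.62   -0.2366 -0.0041] yaw 2.9235 tilt [ 0.0016 -0.0005] F [-1.5  0.2  5.7] M [0.14 0.15 0.01] w 0.675 g 86.0 q [ 0.81  0.94 -0.74  1.65  0.79  0.88  1.1 ]
```

View pics/w4.png

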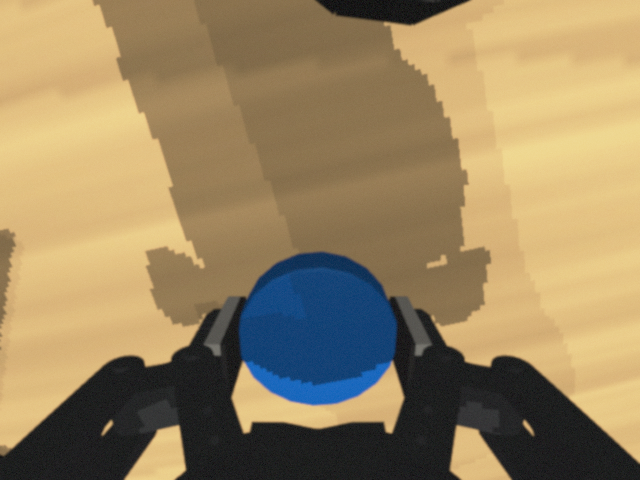

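Gripped: the blank is centred at (318,328) between the pads. Lift it and look at the open feeder on the way.

```bash
python3 -m handwheel '[{"linear":[0,0,-1],"rot":[0,0,0]},{"linear":[0,0,-1],"rot":[0,0,0]},{"linear":[0,0,-1],"rot":[0,0,0]},{"linear":[0,0,-1],"rot":[0,0,0]},{"linear":[0,0,-1],"rot":[0,0,0]},{"linear":[0.05,1,-0.7],"rot":[0,0,0]},{"linear":[0.05,1,-0.7],"rot":[0,0,0]},{"linear":[0.05,1,-0.7],"rot":[0,0,0]},{"linear":[0.05,1,-0.7],"rot":[0,0,0]},{"linear":[0.05,1,-0.7],"rot":[0,0,0]},{"linear":[0.05,1,-0.7],"rot":[0,0,0]},{"linear":[0.05,1,-0.7],"rot":[0,0,0]},{"linear":[0.05,1,-0.7],"rot":[0,0,0]},{"linear":[0.05,1,-0.7],"rot":[0,0,0]},{"linear":[0.05,1,-0.7],"rot":[0,0,0]},{"linear":[0.05,1,-0.7],"rot":[0,0,0]},{"linear":[0.05,1,-0.7],"rot":[0,0,0]},{"linear":[0,0,0],"rot":[0,0,0]}]' >/dev/null; python3 st.py
python3 -c "
from h import *
save(cam('wrist'),'w5')
c=load('w4'); print('blank at',onz(c,318,328,.012)[:2])
m=cv2.inRange(cv2.cvtColor(c['img'],cv2.COLOR_RGB2HSV),(102,120,40),(128,255,255)); M=cv2.moments(m,True); print(M['m10']/M['m00'],M['m01']/M['m00'],onz(c,M['m10']/M['m00'],M['m01']/M['m00'],.014))
"
```

```text
t 29.05 p [0.66   0.0035 0.2646] yaw 2.9271 tilt [0.0025 0.0011] F [-0.6 -0.3 -1.6] M [-0.01  0.02 -0.02] w 0.673 g 85.6 q [ 0.56  0.65 -0.95  1.5   0.54  1.27  0.9 ]
blank at [ 0.61808251 -0.23506472]
317.33250119509216 329.3135390662347 [ 0.61740452 -0.23517337  0.014     ]
```

View pics/w5.png

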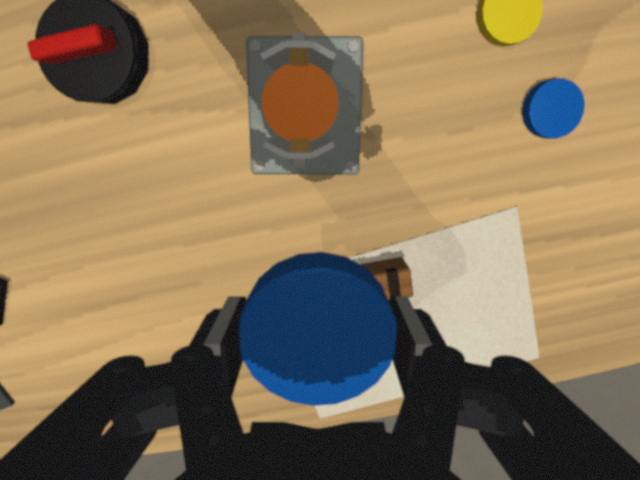

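```bash
python3 - <<'E'
from h import *
c=load('w5')
hsv=cv2.cvtColor(c['img'],cv2.COLOR_RGB2HSV); m=cv2.inRange(hsv,(3,150,60),(14,255,255)); m[:40]=0;m[180:]=0;m[:,:240]=0;m[:,370:]=0
k,l,st,ce=cv2.connectedComponentsWithStats(m); i=1+np.argmax(st[1:,4]); print(ce[i],st[i]); print('fol',onz(c,*ce[i],.128))
P=np.array([onz(c,u,v,.025)[:2] for u,v in [(248,37),(362,37),(252,174),(360,174)]]); print(P.round(4),P.mean(0))
e=(P[0]+P[1]-P[2]-P[3]); print('yaw',np.arctan2(e[1],e[0]))
for u,v in [(300,57),(300,146)]: print('catch',onz(c,u,v,.14)[:2])
E
```

```text
[299.6239464  101.60946618] [ 262   63   76   78 4627]
fol [0.57004619 0.01177416 0.128     ]
[[ 0.4982 -0.0251]
 [ 0.521   0.0776]
 [ 0.6218 -0.054 ]
 [ 0.6452  0.0522]] [0.5715506  0.01267866]
yaw 2.925444095299462
catch [0.54354438 0.0186744 ]
catch [0.59913977 0.00581143]
```

```bash
python3 to.py 0.572 0.0113 0.2 2.922
python3 -m handwheel '[{"linear":[0.88,-0.11,0],"rot":[0,0,0.02]},{"linear":[0.88,-0.11,0],"rot":[0,0,0.02]},{"linear":[0.88,-0.11,0],"rot":[0,0,0]},{"linear":[0.88,-0.11,0],"rot":[0,0,0]},{"linear":[0.88,-0.11,0.6],"rot":[0,0,0]},{"linear":[0,0,0.9],"rot":[0,0,0]},{"linear":[0,0,0.9],"rot":[0,0,0]},{"linear":[0,0,0.9],"rot":[0,0,0]},{"linear":[0,0,0],"rot":[0,0,0]}]' >/dev/null; python3 st.py;python3 to.py 0.572 0.0113 0.17 2.922
```

```text
lin shares [ 4.38 -0.46  3.16] rot shares [-0.    0.01  0.03]
t 30.23 p [0.5704 0.0089 0.1947] yaw 2.9189 tilt [-0.0035  0.0005] F [-0.2  0.5 -0.5] M [ 0.05  0.02 -0.05] w 0.676 g 85.5 q [ 0.64  0.58 -0.96  1.79  0.54  1.06  0.82]
lin shares [-0.05  0.14  1.24] rot shares [-0.   -0.03 -0.03]
```

```bash
python3 -m handwheel '[{"linear":[-0.05,0.12,0.7],"rot":[0,0,0]},{"linear":[0,0,0.7],"rot":[0,0,0]},{"linear":[0,0,0],"rot":[0,0,0]}]' >/dev/null; python3 st.py
python3 -m handwheel '[{"linear":[0,0,0.3],"rot":[0,0,0]},{"linear":[0,0,0.3],"rot":[0,0,0]},{"linear":[0,0,0.3],"rot":[0,0,0]},{"linear":[0,0,0],"rot":[0,0,0]}]' >/dev/null; python3 st.py
python3 -m handwheel '[{"linear":[0,0,0.2],"rot":[0,0,0]},{"linear":[0,0,0.2],"rot":[0,0,0]},{"linear":[0,0,0],"rot":[0,0,0]}]' >/dev/null; python3 st.py
```

```text
t 30.6 p [0.5718 0.011  0.1675] yaw 2.919 tilt [-0.0024 -0.0001] F [ 0.2  0.2 -0.9] M [0.03 0.03 0.01] w 0.676 g 85.5 q [ 0.61  0.62 -0.94  1.81  0.58  1.02  0.79]
t 31.1 p [0.5723 0.011  0.1503] yaw 2.9188 tilt [-0.0009 -0.0001] F [-0.4 -0.7  0.2] M [ 0.03 -0.01  0.02] w 0.671 g 85.5 q [ 0.6   0.64 -0.92  1.82  0.6   0.99  0.78]
t 31.48 p [0.573  0.0113 0.1446] yaw 2.9188 tilt [ 0.0009 -0.0014] F [-5.4 -1.7 13.5] M [-0.3   0.85  0.01] w 0.673 g 87.2 q [ 0.59  0.64 -0.91  1.82  0.61  0.98  0.77]
```

```bash
python3 -m handwheel '[{"linear":[0.06,0,0],"rot":[0,0,0]},{"linear":[0,0,0],"rot":[0,0,0]}]' >/dev/null; python3 st.py
python3 -m handwheel '[{"linear":[0,0,0.15],"rot":[0,0,0]},{"linear":[0,0,0],"rot":[0,0,0]}]' >/dev/null; python3 st.py
```

```text
t 31.73 p [0.5729 0.0113 0.1448] yaw 2.9185 tilt [ 0.0035 -0.001 ] F [-1.8 -1.3 10.9] M [-0.26  0.2  -0.03] w 0.671 g 86.7 q [ 0.59  0.64 -0.91  1.83  0.61  0.98  0.77]
t 31.98 p [0.5726 0.0115 0.1428] yaw 2.9186 tilt [ 0.0029 -0.0021] F [-6.6 -2.  19.5] M [-0.46  0.92 -0.02] w 0.674 g 88.5 q [ 0.59  0.64 -0.91  1.83  0.61  0.98  0.77]
```

```bash
python3 -m handwheel '[{"linear":[0,0,-0.15],"rot":[0,0,0]},{"linear":[0.08,0,0],"rot":[0,0,0]},{"linear":[0,0,0],"rot":[0,0,0]}]' >/dev/null; python3 st.py
python3 -m handwheel '[{"linear":[0,0,0.15],"rot":[0,0,0]},{"linear":[0,0,0.15],"rot":[0,0,0]},{"linear":[0,0,0],"rot":[0,0,0]}]' >/dev/null; python3 st.py
python3 -c "
from h import *
c=cam('wrist')
d=cam('side'); im=np.hstack([cv2.resize(c['img'],(533,400)), cv2.resize(d['img'][180:300,270:350],(267,400),interpolation=cv2.INTER_CUBIC)]); save(c,'w6'); cv2.imwrite('pics/w6c.png',im[:,:,::-1])"
```

```text
t 32.35 p [0.5693 0.0117 0.1423] yaw 2.9189 tilt [-0.0012 -0.0001] F [ 0.4 -0.1 -1.6] M [-0.01 -0.04 -0.01] w 0.673 g 86.1 q [ 0.6   0.64 -0.91  1.83  0.61  0.98  0.77]
t 32.73 p [0.5696 0.0118 0.1363] yaw 2.9188 tilt [-0.0009  0.0001] F [-0.   0.  -1.4] M [-0.01  0.   -0.02] w 0.67 g 86.2 q [ 0.59  0.65 -0.91  1.84  0.62  0.97  0.76]
```

View pics/w6c.png

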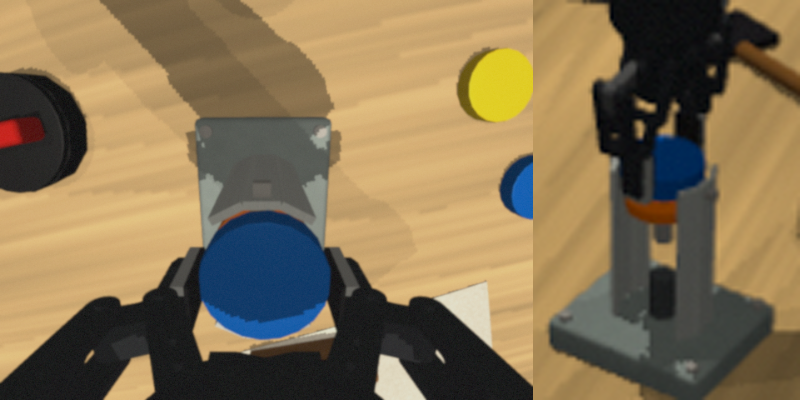

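The blank has dropped inside the walls with no side force. Pushing down now.

```bash
python3 -m handwheel '[{"linear":[0,0,0.3],"rot":[0,0,0]},{"linear":[0,0,0.3],"rot":[0,0,0]},{"linear":[0,0,0],"rot":[0,0,0]}]' >/dev/null; python3 st.py
python3 -m handwheel '[{"linear":[0,0,0.3],"rot":[0,0,0]},{"linear":[0,0,0.3],"rot":[0,0,0]},{"linear":[0,0,0],"rot":[0,0,0]}]' >/dev/null; python3 st.py
python3 -m handwheel '[{"linear":[0,0,0.3],"rot":[0,0,0]},{"linear":[0,0,0.2],"rot":[0,0,0]},{"linear":[0,0,0],"rot":[0,0,0]}]' >/dev/null; python3 st.py
```

```text
t 33.2 p [0.5695 0.0117 0.1241] yaw 2.9187 tilt [-0.0011  0.0001] F [ 0.2 -0.2 -0.8] M [ 0.05 -0.   -0.04] w 0.675 g 86.2 q [ 0.58  0.66 -0.89  1.84  0.63  0.95  0.75]
t 33.58 p [0.5698 0.0118 0.1123] yaw 2.9188 tilt [-0.0005  0.0002] F [ 0.6 -0.1  0.3] M [0.09 0.02 0.01] w 0.677 g 86.3 q [ 0.57  0.68 -0.88  1.85  0.65  0.93  0.74]
t 33.95 p [0.57   0.0118 0.1026] yaw 2.9188 tilt [0.     0.0002] F [0.  0.6 2.3] M [ 0.08  0.01 -0.01] w 0.672 g 86.4 q [ 0.56  0.69 -0.87  1.86  0.66  0.91  0.73]
```

```bash
python3 -m handwheel '[{"linear":[0,0,0.2],"rot":[0,0,0]},{"linear":[0,0,0],"rot":[0,0,0]}]' >/dev/null; python3 st.py
python3 -m handwheel '[{"linear":[0,0,0],"rot":[0,0,0]},{"linear":[0,0,0],"rot":[0,0,0]},{"linear":[0,0,0],"rot":[0,0,0]},{"linear":[0,0,0],"rot":[0,0,0]},{"linear":[0,0,-1],"rot":[0,0,0]},{"linear":[0,0,-1],"rot":[0,0,0]},{"linear":[0,0,-1],"rot":[0,0,0]},{"linear":[0,0,-1],"rot":[0,0,0]},{"linear":[0,0,-1],"rot":[0,0,0]},{"linear":[0,0,-1],"rot":[0,0,0]},{"linear":[0,0,0],"rot":[0,0,0]}]' -1 >/dev/null; python3 st.py
python3 to.py 0.6226 0.2604 0.2 2.922
python3 -c "
from h import *
c=cam('wrist')
d=cam('side'); im=np.hstack([cv2.resize(c['img'],(533,400)), cv2.resize(d['img'][180:300,270:350],(267,400),interpolation=cv2.INTER_CUBIC)]); save(c,'w7'); cv2.imwrite('pics/w7c.png',im[:,:,::-1])"
```

```text
t 34.2 p [0.57   0.0118 0.0987] yaw 2.9188 tilt [0.0001 0.0001] F [-0.1  0.6  3.4] M [0.05 0.04 0.  ] w 0.679 g 86.4 q [ 0.56  0.7  -0.86  1.86  0.67  0.91  0.72]
t 35.58 p [0.5708 0.0119 0.2207] yaw 2.9184 tilt [ 0.003  -0.0002] F [ 0.8 -0.2 -1.3] M [ 0.04  0.04 -0.  ] w 1.003 g 0.0 q [ 0.65  0.55 -0.99  1.77  0.52  1.1   0.84]
lin shares [ 0.23 12.69  1.04] rot shares [ 0.    0.02 -0.03]
```

View pics/w7c.png

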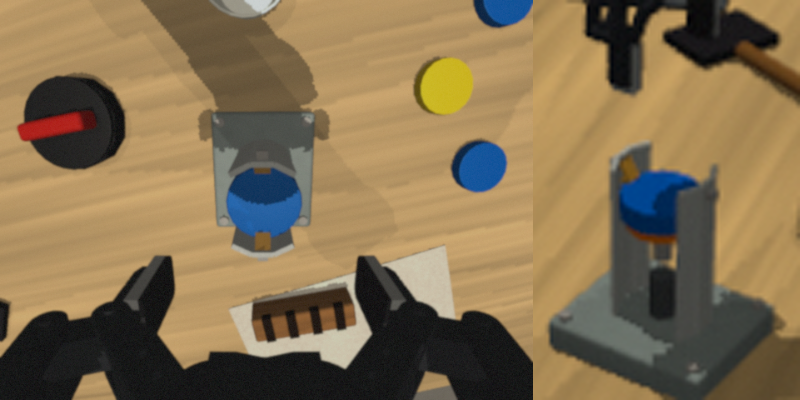

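Blank 1 is held: brass catches lie over the blue disc at (262,172) and (263,242). Next, the blank at (0.62,0.26).

```bash
python3 -m handwheel '[{"linear":[0.02,0.98,0.08],"rot":[0,0,0]},{"linear":[0.02,0.98,0.08],"rot":[0,0,0]},{"linear":[0.02,0.98,0.08],"rot":[0,0,0]},{"linear":[0.02,0.98,0.08],"rot":[0,0,0]},{"linear":[0.02,0.98,0.08],"rot":[0,0,0]},{"linear":[0.02,0.98,0.08],"rot":[0,0,0]},{"linear":[0.02,0.98,0.08],"rot":[0,0,0]},{"linear":[0.02,0.98,0.08],"rot":[0,0,0]},{"linear":[0.02,0.98,0.08],"rot":[0,0,0]},{"linear":[0.02,0.98,0.08],"rot":[0,0,0]},{"linear":[0.02,0.98,0.08],"rot":[0,0,0]},{"linear":[0.02,0.98,0.08],"rot":[0,0,0]},{"linear":[0.02,0.93,0.08],"rot":[0,0,0]},{"linear":[0,0,0],"rot":[0,0,0]},{"linear":[0,0,0],"rot":[0,0,0]}]' >/dev/null; python3 blue.py w8;python3 st.py
```

```text
[317.1   9.4] [1156] [0.4639 0.2962] shares [8.07 0.06]
[468.8 175.1] [1512] [0.6185 0.396 ] shares [1.64 6.64]
[318.8 210.7] [3396] [0.6207 0.262 ] shares [0.05 0.13]
t 37.6 p [0.6211 0.2594 0.1978] yaw 2.9178 tilt [-0.0003 -0.001 ] F [ 0.2  0.4 -0.4] M [ 0.01 -0.01 -0.04] w 1.003 g 0.0 q [ 0.13  0.73 -0.9   1.53  0.6   1.18  0.47]
```

```bash
python3 -m handwheel '[{"linear":[0.05,0.13,1],"rot":[0,0,-0.02]},{"linear":[0,0,1],"rot":[0,0,0]},{"linear":[0,0,1],"rot":[0,0,0]},{"linear":[0,0,1],"rot":[0,0,0]},{"linear":[0,0,1],"rot":[0,0,0]},{"linear":[0,0,1],"rot":[0,0,0]},{"linear":[0,0,1],"rot":[0,0,0]},{"linear":[0,0,1],"rot":[0,0,0]},{"linear":[0,0,1],"rot":[0,0,0]},{"linear":[0,0,0.5],"rot":[0,0,0]},{"linear":[0,0,0.3],"rot":[0,0,0]},{"linear":[0,0,0.2],"rot":[0,0,0]},{"linear":[0,0,0.1],"rot":[0,0,0]},{"linear":[0,0,0],"rot":[0,0,0]}]' >/dev/null; python3 st.py
python3 -m handwheel '[{"linear":[0,0,0],"rot":[0,0,0]},{"linear":[0,0,0],"rot":[0,0,0]},{"linear":[0,0,0],"rot":[0,0,0]},{"linear":[0,0,0],"rot":[0,0,0]},{"linear":[0,0,0],"rot":[0,0,0]}]' 1 80 >/dev/null; python3 st.py; python3 blue.py w9
python3 -m handwheel '[{"linear":[0,0,-1],"rot":[0,0,0]},{"linear":[0,0,-1],"rot":[0,0,0]},{"linear":[0,0,-1],"rot":[0,0,0]},{"linear":[0,0,-1],"rot":[0,0,0]},{"linear":[0,0,-1],"rot":[0,0,0]},{"linear":[0,0,-1],"rot":[0,0,0]},{"linear":[0,0,-1],"rot":[0,0,0]},{"linear":[0,0,-1],"rot":[0,0,0]},{"linear":[0,0,-1],"rot":[0,0,0]},{"linear":[0,0,-1],"rot":[0,0,0]},{"linear":[0,0,0],"rot":[0,0,0]}]' >/dev/null;python3 st.py; python3 to.py 0.5698 0.0118 0.2 2.92
```

```text
t 39.35 p [ 0.6207  0.2632 -0.0037] yaw 2.921 tilt [0.0004 0.0001] F [-0.  -0.5 -1. ] M [-0.04  0.06  0.03] w 1.003 g 0.0 q [ 0.04  0.95 -0.74  1.62  0.78  0.89  0.34]
t 39.98 p [ 0.6211  0.2636 -0.0029] yaw 2.9211 tilt [0.0014 0.0005] F [-0.1 -0.7  5.9] M [-0.17  0.12 -0.03] w 0.672 g 86.2 q [ 0.04  0.95 -0.74  1.62  0.78  0.89  0.34]
[628.6 293.8] [2227] [0.6326 0.3849] shares [0.77 6.04]
[317.2 329.2] [18462] [0.6191 0.2648] shares [0.11 0.04]
t 41.4 p [0.6213 0.2639 0.1982] yaw 2.921 tilt [0.0029 0.0014] F [-0.  -0.9 -1.8] M [-0.   -0.03  0.03] w 0.668 g 85.6 q [ 0.12  0.73 -0.9   1.53  0.6   1.18  0.47]
lin shares [ -0.25 -12.86  -0.11] rot shares [0.02 0.02 0.01]
```

```bash
python3 -m handwheel '[{"linear":[-0.02,-0.98,0],"rot":[0,0,0]},{"linear":[-0.02,-0.98,0],"rot":[0,0,0]},{"linear":[-0.02,-0.98,0],"rot":[0,0,0]},{"linear":[-0.02,-0.98,0],"rot":[0,0,0]},{"linear":[-0.02,-0.98,0],"rot":[0,0,0]},{"linear":[-0.02,-0.98,0],"rot":[0,0,0]},{"linear":[-0.02,-0.98,0],"rot":[0,0,0]},{"linear":[-0.02,-0.98,0],"rot":[0,0,0]},{"linear":[-0.02,-0.98,0],"rot":[0,0,0]},{"linear":[-0.02,-0.98,0],"rot":[0,0,0]},{"linear":[-0.02,-0.98,0],"rot":[0,0,0]},{"linear":[-0.02,-0.98,0],"rot":[0,0,0]},{"linear":[-0.02,-0.98,0],"rot":[0,0,0]},{"linear":[0,-0.12,0],"rot":[0,0,0]},{"linear":[0,0,0],"rot":[0,0,0]},{"linear":[0,0,0],"rot":[0,0,0]}]' >/dev/null;python3 st.py; python3 to.py 0.5698 0.0118 0.155 2.92
```

```text
t 43.4 p [0.5694 0.0122 0.1961] yaw 2.9226 tilt [0.0001 0.0006] F [-0.3  0.  -1.6] M [ 0.01 -0.05  0.04] w 0.674 g 85.6 q [ 0.64  0.58 -0.97  1.79  0.54  1.06  0.82]
lin shares [-0.03 -0.02  2.05] rot shares [ 0.   -0.    0.02]
```

```bash
python3 -m handwheel '[{"linear":[-0.03,0,0.7],"rot":[0,0,0]},{"linear":[0,0,0.7],"rot":[0,0,0]},{"linear":[0,0,0.6],"rot":[0,0,0]},{"linear":[0,0,0],"rot":[0,0,0]}]' >/dev/null; python3 st.py
python3 -m handwheel '[{"linear":[0,0,0.2],"rot":[0,0,0]},{"linear":[0,0,0.2],"rot":[0,0,0]},{"linear":[0,0,0.2],"rot":[0,0,0]},{"linear":[0,0,0],"rot":[0,0,0]}]' >/dev/null; python3 st.py
python3 -m handwheel '[{"linear":[0,0,0.2],"rot":[0,0,0]},{"linear":[0,0,0.2],"rot":[0,0,0]},{"linear":[0,0,0],"rot":[0,0,0]}]' >/dev/null; python3 st.py
```

```text
t 43.9 p [0.5691 0.0109 0.1546] yaw 2.9215 tilt [-0.0026  0.0002] F [-0.1  0.2 -0.8] M [-0.02  0.01  0.08] w 0.675 g 85.6 q [ 0.61  0.63 -0.93  1.82  0.59  1.    0.78]
t 44.4 p [0.5698 0.0109 0.1438] yaw 2.9211 tilt [-0.0004 -0.0001] F [ 0.1  1.1 -0.7] M [ 0.03 -0.02  0.02] w 0.678 g 85.6 q [ 0.6   0.64 -0.92  1.83  0.61  0.98  0.77]
t 44.77 p [0.5698 0.011  0.1357] yaw 2.9212 tilt [-0.0004  0.    ] F [-0.1  0.8 -1. ] M [ 0.03  0.03 -0.01] w 0.674 g 85.6 q [ 0.59  0.65 -0.91  1.84  0.62  0.97  0.76]
```

```bash
python3 -m handwheel '[{"linear":[0,0,0.3],"rot":[0,0,0]},{"linear":[0,0,0.3],"rot":[0,0,0]},{"linear":[0,0,0.3],"rot":[0,0,0]},{"linear":[0,0,0],"rot":[0,0,0]}]' >/dev/null; python3 st.py
python3 -m handwheel '[{"linear":[0,0,0.3],"rot":[0,0,0]},{"linear":[0,0,0.3],"rot":[0,0,0]},{"linear":[0,0,0.3],"rot":[0,0,0]},{"linear":[0,0,0],"rot":[0,0,0]}]' >/dev/null; python3 st.py
```

```text
t 45.27 p [0.5697 0.0109 0.1174] yaw 2.9212 tilt [-0.0009  0.0002] F [ 0.2 -0.7  0.3] M [ 0.1  -0.22  0.  ] w 0.673 g 85.7 q [ 0.58  0.67 -0.89  1.85  0.64  0.94  0.75]
t 45.77 p [0.5698 0.011  0.0996] yaw 2.9212 tilt [-0.0007  0.0001] F [-0.3 -0.3  2.6] M [0.02 0.03 0.01] w 0.671 g 85.7 q [ 0.56  0.7  -0.87  1.86  0.67  0.91  0.73]
```

```bash
python3 -m handwheel '[{"linear":[0,0,0],"rot":[0,0,0]},{"linear":[0,0,0],"rot":[0,0,0]},{"linear":[0,0,0],"rot":[0,0,0]},{"linear":[0,0,0],"rot":[0,0,0]},{"linear":[0,0,-1],"rot":[0,0,0]},{"linear":[0,0,-1],"rot":[0,0,0]},{"linear":[0,0,-1],"rot":[0,0,0]},{"linear":[0,0,-1],"rot":[0,0,0]},{"linear":[0,0,-1],"rot":[0,0,0]},{"linear":[0,0,-1],"rot":[0,0,0]},{"linear":[0,0,0],"rot":[0,0,0]}]' -1 >/dev/null; python3 blue.py w10;  python3 to.py 0.446 0.299 0.2 2.922
python3 -c "
from h import *
c=load('w10')
d=cam('side'); im=np.hstack([cv2.resize(c['img'],(533,400)), cv2.resize(d['img'][180:300,270:350],(267,400),interpolation=cv2.INTER_CUBIC)]); cv2.imwrite('pics/w10c.png',im[:,:,::-1])"
```

```text
[586.6  48.8] [3815] [0.4846 0.2757] shares [ 7.08 11.99]
[316.8 241.8] [5677] [0.6069 0.0036] shares [-1.86  0.05]
lin shares [ 9.21 12.7   1.02] rot shares [-0.    0.01 -0.01]
```

View pics/w10c.png

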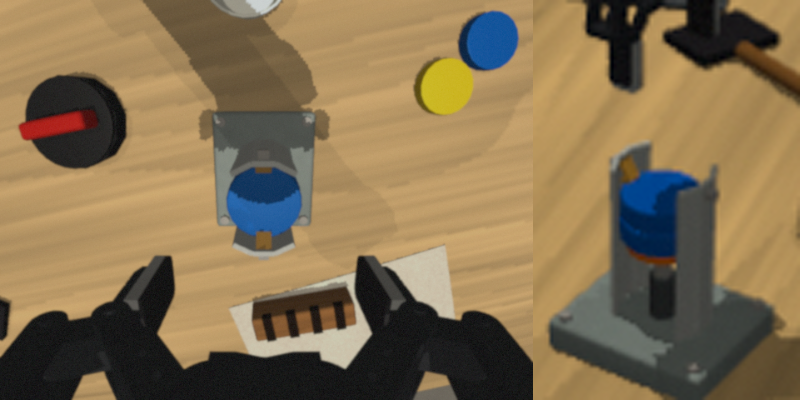

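Two are held. The third blank was knocked and now sits at about (0.485,0.276), close to the yellow disc. I'll grasp it across, with the fingers clear of the yellow one (yaw 2.22).

```bash
python3 -m handwheel '[{"linear":[0.59,1,0.08],"rot":[0,0,0]},{"linear":[0.59,1,0.08],"rot":[0,0,0]},{"linear":[0.59,1,0.08],"rot":[0,0,0]},{"linear":[0.59,1,0.08],"rot":[0,0,0]},{"linear":[0.59,1,0.08],"rot":[0,0,0]},{"linear":[0.59,1,0.08],"rot":[0,0,0]},{"linear":[0.59,1,0.08],"rot":[0,0,0]},{"linear":[0.59,1,0.08],"rot":[0,0,0]},{"linear":[0.59,1,0.08],"rot":[0,0,0]},{"linear":[0.59,1,0.08],"rot":[0,0,0]},{"linear":[0.59,1,0.08],"rot":[0,0,0]},{"linear":[0.59,1,0.08],"rot":[0,0,0]},{"linear":[0,0,0],"rot":[0,0,1]},{"linear":[0,0,0],"rot":[0,0,1]},{"linear":[0,0,0],"rot":[0,0,1]},{"linear":[0,0,0],"rot":[0,0,1]},{"linear":[0,0,0],"rot":[0,0,1]},{"linear":[0,0,0],"rot":[0,0,0.8]},{"linear":[0,0,0],"rot":[0,0,0]},{"linear":[0,0,0],"rot":[0,0,0]}]' >/dev/null; python3 blue.py w11;python3 st.py; python3 -c "
from h import *
c=load('w11'); m=cv2.inRange(cv2.cvtColor(c['img'],cv2.COLOR_RGB2HSV),(22,150,80),(32,255,255)); k,l,st,ce=cv2.connectedComponentsWithStats(m)
for i in range(1,k):
  if st[i,4]>300: print('yel',ce[i],onz(c,*ce[i],.014))"
```

```text
[524.3 186.7] [2083] [0.6166 0.4071] shares [1.15 9.26]
[319.2 208.3] [3343] [0.4838 0.2796] shares [0.15 0.11]
t 49.8 p [0.484  0.276  0.2004] yaw 2.2266 tilt [-0.0008 -0.0002] F [ 0.1 -0.4 -0.2] M [ 0.06 -0.06  0.04] w 0.997 g 0.0 q [ 0.06  0.49 -0.83  1.82  0.42  1.01 -0.28]
yel [207.0858509   63.81417083] [0.33853966 0.31951899 0.014     ]
yel [315.89862926 276.51546063] [0.52132273 0.22579459 0.014     ]
```

View pics/w11.png

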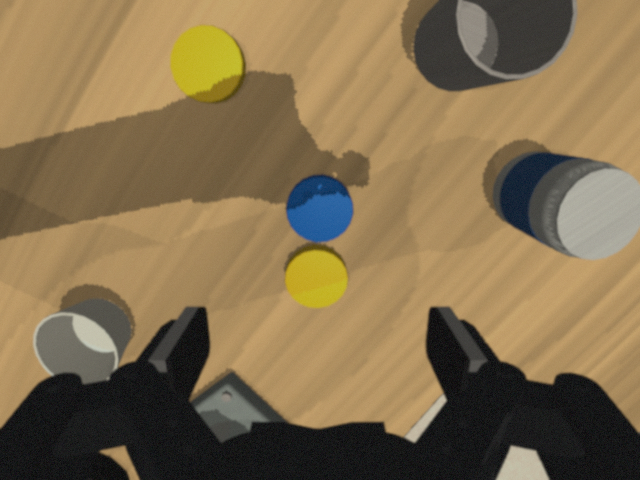

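Blue is at (319,208) with yellow directly below it at (316,277), at right angles to the closing line, so the fingers are clear.

```bash
python3 -m handwheel '[{"linear":[0.15,0.11,1],"rot":[0,0,0]},{"linear":[0,0,1],"rot":[0,0,0]},{"linear":[0,0,1],"rot":[0,0,0]},{"linear":[0,0,1],"rot":[0,0,0]},{"linear":[0,0,1],"rot":[0,0,0]},{"linear":[0,0,1],"rot":[0,0,0]},{"linear":[0,0,1],"rot":[0,0,0]},{"linear":[0,0,1],"rot":[0,0,0]},{"linear":[0,0,1],"rot":[0,0,0]},{"linear":[0,0,0.6],"rot":[0,0,0]},{"linear":[0,0,0.3],"rot":[0,0,0]},{"linear":[0,0,0.2],"rot":[0,0,0]},{"linear":[0,0,0.14],"rot":[0,0,0]},{"linear":[0,0,0],"rot":[0,0,0]}]' >/dev/null; python3 st.py
python3 -m handwheel '[{"linear":[0,0,0],"rot":[0,0,0]},{"linear":[0,0,0],"rot":[0,0,0]},{"linear":[0,0,0],"rot":[0,0,0]},{"linear":[0,0,0],"rot":[0,0,0]},{"linear":[0,0,0],"rot":[0,0,0]}]' 1 80 >/dev/null; python3 st.py; python3 blue.py w12
python3 -m handwheel '[{"linear":[0,0,-1],"rot":[0,0,0]},{"linear":[0,0,-1],"rot":[0,0,0]},{"linear":[0,0,-1],"rot":[0,0,0]},{"linear":[0,0,-1],"rot":[0,0,0]},{"linear":[0,0,-1],"rot":[0,0,0]},{"linear":[0,0,-1],"rot":[0,0,0]},{"linear":[0,0,-1],"rot":[0,0,0]},{"linear":[0,0,-1],"rot":[0,0,0]},{"linear":[0,0,-1],"rot":[0,0,0]},{"linear":[0,0,-1],"rot":[0,0,0]},{"linear":[0,0,0],"rot":[0,0,-1]},{"linear":[0,0,0],"rot":[0,0,-1]},{"linear":[0,0,0],"rot":[0,0,-1]},{"linear":[0,0,0],"rot":[0,0,-1]},{"linear":[0,0,0],"rot":[0,0,-1]},{"linear":[0,0,0],"rot":[0,0,-0.8]},{"linear":[0,0,0],"rot":[0,0,0]},{"linear":[0,0,0],"rot":[0,0,0]}]' >/dev/null;python3 st.py; python3 to.py 0.5698 0.0112 0.2 2.921
```

```text
t 51.55 p [ 0.4844  0.2798 -0.0037] yaw 2.225 tilt [0.0004 0.0001] F [ 0.4 -0.1 -0.1] M [-0.03  0.02 -0.04] w 1.0 g 0.0 q [-0.12  0.77 -0.6   1.92  0.69  0.67 -0.5 ]
t 52.17 p [ 0.4846  0.2801 -0.0029] yaw 2.225 tilt [0.0011 0.0001] F [-1.  -1.1  5.9] M [-0.21  0.28  0.02] w 0.674 g 84.9 q [-0.12  0.77 -0.61  1.92  0.69  0.67 -0.5 ]
[317.1 329.8] [18492] [0.4834 0.2823] shares [0.12 0.02]
t 54.48 p [0.4843 0.2797 0.1963] yaw 2.9194 tilt [ 0.0001 -0.0001] F [ 0.6  0.4 -0.9] M [ 0.06 -0.    0.04] w 0.673 g 85.2 q [ 0.15  0.57 -0.98  1.82  0.54  1.05  0.31]
lin shares [ -7.13 -12.15  -0.18] rot shares [-0.    0.   -0.01]
```

```bash
python3 -m handwheel '[{"linear":[-0.55,-0.94,0],"rot":[0,0,0]},{"linear":[-0.55,-0.94,0],"rot":[0,0,0]},{"linear":[-0.55,-0.94,0],"rot":[0,0,0]},{"linear":[-0.55,-0.94,0],"rot":[0,0,0]},{"linear":[-0.55,-0.94,0],"rot":[0,0,0]},{"linear":[-0.55,-0.94,0],"rot":[0,0,0]},{"linear":[-0.55,-0.94,0],"rot":[0,0,0]},{"linear":[-0.55,-0.94,0],"rot":[0,0,0]},{"linear":[-0.55,-0.94,0],"rot":[0,0,0]},{"linear":[-0.55,-0.94,0],"rot":[0,0,0]},{"linear":[-0.55,-0.94,0],"rot":[0,0,0]},{"linear":[-0.55,-0.94,0],"rot":[0,0,0]},{"linear":[-0.53,-0.87,0],"rot":[0,0,0]},{"linear":[0,0,0],"rot":[0,0,0]},{"linear":[0,0,0],"rot":[0,0,0]}]' >/dev/null;python3 st.py; python3 to.py 0.5698 0.0112 0.155 2.921
```

```text
t 56.35 p [0.5699 0.0125 0.1962] yaw 2.9218 tilt [-0.0002  0.0006] F [-0.4  0.2 -1.8] M [ 0.02  0.03 -0.02] w 0.673 g 85.3 q [ 0.64  0.58 -0.97  1.79  0.55  1.06  0.82]
lin shares [-0.01 -0.07  2.06] rot shares [ 0.   -0.    0.01]
```

```bash
python3 -m handwheel '[{"linear":[0,-0.04,0.7],"rot":[0,0,0]},{"linear":[0,0,0.7],"rot":[0,0,0]},{"linear":[0,0,0.6],"rot":[0,0,0]},{"linear":[0,0,0],"rot":[0,0,0]}]' >/dev/null; python3 st.py
python3 -m handwheel '[{"linear":[0,0,0.2],"rot":[0,0,0]},{"linear":[0,0,0.2],"rot":[0,0,0]},{"linear":[0,0,0.2],"rot":[0,0,0]},{"linear":[0,0,0],"rot":[0,0,0]}]' >/dev/null; python3 st.py
python3 -m handwheel '[{"linear":[0,0,0.2],"rot":[0,0,0]},{"linear":[0,0,0.2],"rot":[0,0,0]},{"linear":[0,0,0],"rot":[0,0,0]}]' >/dev/null; python3 st.py
```

```text
t 56.85 p [0.5692 0.0108 0.1546] yaw 2.9216 tilt [-0.0026  0.0002] F [ 0.  -0.6 -1.4] M [ 0.01  0.   -0.02] w 0.674 g 85.3 q [ 0.61  0.63 -0.93  1.82  0.6   1.    0.78]
t 57.35 p [0.5698 0.0107 0.1438] yaw 2.9211 tilt [-0.0005 -0.0001] F [ 1.   0.2 -1.7] M [0.01 0.01 0.02] w 0.672 g 85.3 q [ 0.6   0.64 -0.92  1.83  0.61  0.98  0.77]
t 57.73 p [0.5699 0.0108 0.1357] yaw 2.9213 tilt [-0.0004  0.0001] F [ 0.2  0.4 -1.2] M [0.07 0.06 0.02] w 0.671 g 85.4 q [ 0.59  0.65 -0.91  1.84  0.62  0.97  0.76]
```

```bash
python3 -m handwheel '[{"linear":[0,0,0.3],"rot":[0,0,0]},{"linear":[0,0,0.3],"rot":[0,0,0]},{"linear":[0,0,0.3],"rot":[0,0,0]},{"linear":[0,0,0],"rot":[0,0,0]}]' >/dev/null; python3 st.py
python3 -m handwheel '[{"linear":[0,0,0.3],"rot":[0,0,0]},{"linear":[0,0,0.3],"rot":[0,0,0]},{"linear":[0,0,0.3],"rot":[0,0,0]},{"linear":[0,0,0],"rot":[0,0,0]}]' >/dev/null; python3 st.py
python3 -m handwheel '[{"linear":[0,0,0],"rot":[0,0,0]},{"linear":[0,0,0],"rot":[0,0,0]},{"linear":[0,0,0],"rot":[0,0,0]},{"linear":[0,0,0],"rot":[0,0,0]},{"linear":[0,0,-1],"rot":[0,0,0]},{"linear":[0,0,-1],"rot":[0,0,0]},{"linear":[0,0,-1],"rot":[0,0,0]},{"linear":[0,0,-1],"rot":[0,0,0]},{"linear":[0,0,-1],"rot":[0,0,0]},{"linear":[0,0,-1],"rot":[0,0,0]},{"linear":[0,0,-1],"rot":[0,0,0]},{"linear":[0,0,0],"rot":[0,0,0]}]' -1 >/dev/null; python3 st.py; python3 to.py 0.4708 -0.1805 0.2 1.503
python3 -c "
from h import *
c=cam('scene');c2=cam('wrist');save(c2,'w13')
d=cam('side'); im=np.hstack([cv2.resize(c['img'],(533,400)), np.vstack([cv2.resize(d['img'][180:300,270:350],(267,200),interpolation=cv2.INTER_CUBIC),cv2.resize(c2['img'],(267,200))])]); cv2.imwrite('pics/w13c.png',im[:,:,::-1])"
```

```text
t 58.23 p [0.5698 0.0108 0.1174] yaw 2.9213 tilt [-0.0008  0.0002] F [0.7 1.1 0.2] M [ 0.13 -0.32 -0.02] w 0.673 g 85.7 q [ 0.58  0.68 -0.89  1.85  0.65  0.94  0.74]
t 58.73 p [0.5698 0.0108 0.0996] yaw 2.9212 tilt [-0.0007  0.0001] F [ 0.3 -0.3  4. ] M [ 0.04  0.06 -0.02] w 0.67 g 85.7 q [ 0.57  0.7  -0.87  1.86  0.67  0.91  0.73]
t 60.23 p [0.5709 0.0109 0.2418] yaw 2.9209 tilt [ 0.0029 -0.0002] F [-0.3  0.1 -0.5] M [0.01 0.02 0.05] w 1.001 g 0.0 q [ 0.67  0.54 -1.01  1.75  0.5   1.14  0.86]
lin shares [  2.79 -10.44   2.08] rot shares [ 0.02  0.02 11.82]
```

View pics/w13c.png

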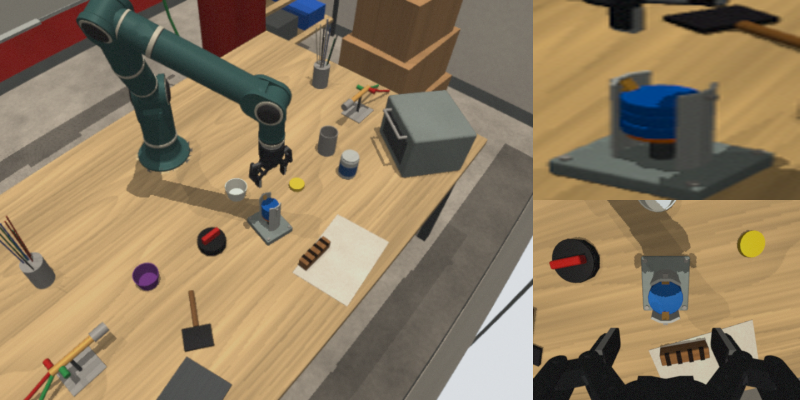

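All three are held and no blue blanks are left on the bench. Fetch the cap.

```bash
python3 -m handwheel '[{"linear":[0.25,-0.95,0.1],"rot":[0,0,0]},{"linear":[0.25,-0.95,0.1],"rot":[0,0,0]},{"linear":[0.25,-0.95,0.1],"rot":[0,0,0]},{"linear":[0.25,-0.95,0.1],"rot":[0,0,0]},{"linear":[0.25,-0.95,0.1],"rot":[0,0,0]},{"linear":[0.25,-0.95,0.1],"rot":[0,0,0]},{"linear":[0.25,-0.95,0.1],"rot":[0,0,0]},{"linear":[0.25,-0.95,0.1],"rot":[0,0,0]},{"linear":[0.25,-0.95,0.1],"rot":[0,0,0]},{"linear":[0.25,-0.95,0.1],"rot":[0,0,0]},{"linear":[0.25,-0.95,0.1],"rot":[0,0,0]}]' >/dev/null
python3 -m handwheel '[{"linear":[0,0,0],"rot":[0,0,1]},{"linear":[0,0,0],"rot":[0,0,1]},{"linear":[0,0,0],"rot":[0,0,1]},{"linear":[0,0,0],"rot":[0,0,1]},{"linear":[0,0,0],"rot":[0,0,1]},{"linear":[0,0,0],"rot":[0,0,1]},{"linear":[0,0,0],"rot":[0,0,1]},{"linear":[0,0,0],"rot":[0,0,1]},{"linear":[0,0,0],"rot":[0,0,1]},{"linear":[0,0,0],"rot":[0,0,1]},{"linear":[0,0,0],"rot":[0,0,1]},{"linear":[0,0,0],"rot":[0,0,0.82]},{"linear":[0,0,0],"rot":[0,0,0]},{"linear":[0,0,0],"rot":[0,0,0]}]' >/dev/null; python3 st.py; python3 to.py 0.4708 -0.1805 0.0435 1.503
python3 -c "
from h import *
c=cam('wrist');save(c,'w14')
m=cv2.inRange(cv2.cvtColor(c['img'],cv2.COLOR_RGB2HSV),(0,200,60),(6,255,255)); k,l,st,ce=cv2.connectedComponentsWithStats(m)
for i in range(1,k):
  if st[i,4]>300:
    P=cv2.boxPoints(cv2.minAreaRect(np.argwhere(l==i)[:,::-1].astype(np.float32)));print(ce[i],P.round(0).tolist(),[onz(c,*p,.065)[:2].round(4).tolist() for p in P])"
```

```text
t 63.5 p [ 0.4704 -0.181   0.2176] yaw 1.5046 tilt [-0.0008  0.0004] F [-1.   0.5 -0.4] M [-0.04  0.04 -0.  ] w 0.999 g 0.0 q [ 0.92  0.34 -0.74  1.93  0.27  0.97 -0.01]
lin shares [0.02 0.03 8.71] rot shares [-0.01 -0.    0.01]
[317.71526587 218.        ] [[307.0, 171.0], [329.0, 171.0], [329.0, 256.0], [307.0, 256.0]] [[0.4649, -0.1401], [0.4819, -0.1412], [0.4778, -0.2111], [0.4596, -0.2098]]
```

```bash
python3 -m handwheel '[{"linear":[0.13,0.03,1],"rot":[0,0,0]},{"linear":[0,0,1],"rot":[0,0,0]},{"linear":[0,0,1],"rot":[0,0,0]},{"linear":[0,0,1],"rot":[0,0,0]},{"linear":[0,0,1],"rot":[0,0,0]},{"linear":[0,0,1],"rot":[0,0,0]},{"linear":[0,0,1],"rot":[0,0,0]},{"linear":[0,0,0.9],"rot":[0,0,0]},{"linear":[0,0,0.6],"rot":[0,0,0]},{"linear":[0,0,0.25],"rot":[0,0,0]},{"linear":[0,0,0],"rot":[0,0,0]}]' >/dev/null; python3 st.py
python3 -m handwheel '[{"linear":[0,0,0],"rot":[0,0,0]},{"linear":[0,0,0],"rot":[0,0,0]},{"linear":[0,0,0],"rot":[0,0,0]},{"linear":[0,0,0],"rot":[0,0,0]},{"linear":[0,0,0],"rot":[0,0,0]},{"linear":[0,0,0],"rot":[0,0,0]}]' 1 60 >/dev/null; python3 st.py
python3 -c "
from h import *
c=cam('wrist');save(c,'w15');c=c['img'];cv2.imwrite('pics/w15.png',c[:,:,::-1])"
```

```text
t 64.92 p [ 0.4716 -0.1786  0.0431] yaw 1.5029 tilt [0. 0.] F [-0.2  1.4  0.3] M [-0.01  0.03  0.02] w 1.0 g 0.0 q [ 0.75  0.6  -0.56  2.05  0.53  0.64 -0.23]
t 65.67 p [ 0.4718 -0.1788  0.0435] yaw 1.5027 tilt [ 0.0008 -0.0005] F [-0.6 -0.9  4.5] M [-0.01  0.12 -0.02] w 0.198 g 59.3 q [ 0.75  0.6  -0.56  2.05  0.53  0.64 -0.23]
```

View pics/w15.png

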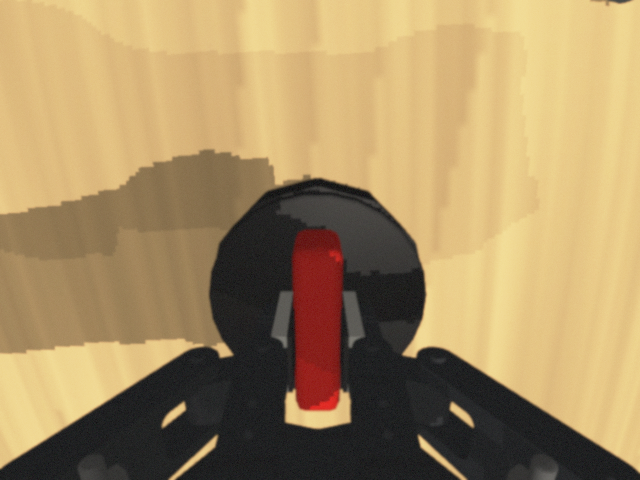

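```bash
python3 - <<'E'
from h import *
c=load('w15'); s=manip.observe(); Rm=mat(s['tcp_rot'])
col=c['img'][225:415,318].astype(int); print([(225+i,*col[i]) for i in range(0,190,1) if i<32 or i>170])
for u,v in [(318,248),(318,409)]: print((Rm.T@(onz(c,u,v,.065)-s['ee_pos'])).round(4))
E
```

```text
[(225, np.int64(59), np.int64(59), np.int64(55)), (226, np.int64(57), np.int64(54), np.int64(52)), (227, np.int64(46), np.int64(42), np.int64(42)), (228, np.int64(53), np.int64(35), np.int64(37)), (229, np.int64(70), np.int64(28), np.int64(24)), (230, np.int64(88), np.int64(28), np.int64(29)), (231, np.int64(100), np.int64(31), np.int64(29)), (232, np.int64(98), np.int64(17), np.int64(10)), (233, np.int64(101), np.int64(27), np.int64(19)), (234, np.int64(101), np.int64(17), np.int64(23)), (235, np.int64(99), np.int64(15), np.int64(16)), (236, np.int64(104), np.int64(26), np.int64(25)), (237, np.int64(103), np.int64(25), np.int64(23)), (238, np.int64(104), np.int64(26), np.int64(22)), (239, np.int64(101), np.int64(20), np.int64(15)), (240, np.int64(104), np.int64(22), np.int64(26)), (241, np.int64(102), np.int64(20), np.int64(11)), (242, np.int64(105), np.int64(27), np.int64(23)), (243, np.int64(105), np.int64(21), np.int64(15)), (244, np.int64(107), np.int64(31), np.int64(22)), (245, np.int64(106), np.int64(30), np.int64(26)), (246, np.int64(109), np.int64(28), np.int64(27)), (247, n
[... 803 characters left out ...]
nt64(158), np.int64(33), np.int64(28)), (403, np.int64(156), np.int64(30), np.int64(26)), (404, np.int64(163), np.int64(32), np.int64(27)), (405, np.int64(183), np.int64(30), np.int64(24)), (406, np.int64(215), np.int64(43), np.int64(36)), (407, np.int64(221), np.int64(43), np.int64(37)), (408, np.int64(218), np.int64(46), np.int64(34)), (409, np.int64(212), np.int64(66), np.int64(48)), (410, np.int64(219), np.int64(122), np.int64(85)), (411, np.int64(227), np.int64(169), np.int64(114)), (412, np.int64(234), np.int64(198), np.int64(135)), (413, np.int64(236), np.int64(207), np.int64(141)), (414, np.int64(236), np.int64(209), np.int64(142))]
[ 0.0368  0.0001 -0.0216]
[-0.0304  0.     -0.0215]
```

```bash
python3 -m handwheel '[{"linear":[0,0,-1],"rot":[0,0,0]},{"linear":[0,0,-1],"rot":[0,0,0]},{"linear":[0,0,-1],"rot":[0,0,0]},{"linear":[0,0,-1],"rot":[0,0,0]},{"linear":[0,0,-1],"rot":[0,0,0]},{"linear":[0,0,-1],"rot":[0,0,0]},{"linear":[0,0,-1],"rot":[0,0,0]},{"linear":[0,0,-1],"rot":[0,0,0]},{"linear":[0,0,-1],"rot":[0,0,0]},{"linear":[0,0,-1],"rot":[0,0,0]},{"linear":[0,0,0],"rot":[0,0,0]}]' >/dev/null; python3 st.py; python3 to.py 0.570 0.0115 0.23 1.502
python3 -m handwheel '[{"linear":[0.98,0.43,0],"rot":[0,0,0]},{"linear":[0.98,0.43,0],"rot":[0,0,0]},{"linear":[0.98,0.43,0],"rot":[0,0,0]},{"linear":[0.98,0.43,0],"rot":[0,0,0]},{"linear":[0.98,0.43,0],"rot":[0,0,0]},{"linear":[0.98,0.43,0],"rot":[0,0,0]},{"linear":[0.98,0.43,0],"rot":[0,0,0]},{"linear":[0.98,0.43,0],"rot":[0,0,0]},{"linear":[0.98,0.43,0],"rot":[0,0,0]},{"linear":[0.98,0.43,0],"rot":[0,0,0]},{"linear":[0,0,0],"rot":[0,0,0]},{"linear":[0,0,0],"rot":[0,0,0]}]' >/dev/null; python3 st.py; python3 to.py 0.570 0.0115 0.20 1.502
```

```text
t 67.1 p [ 0.4718 -0.1788  0.2437] yaw 1.5025 tilt [ 0.0016 -0.0011] F [ 0.7  0.1 -2.2] M [-0.02  0.03  0.06] w 0.192 g 58.9 q [ 0.94  0.31 -0.76  1.9   0.25  1.02  0.01]
lin shares [9.83 4.25 0.68] rot shares [0.01 0.01 0.  ]
t 68.6 p [0.5698 0.0103 0.2419] yaw 1.5024 tilt [-0.0021 -0.0006] F [ 0.1  0.6 -0.7] M [-0.06 -0.05  0.  ] w 0.197 g 58.8 q [ 0.52  0.44 -0.77  1.75  0.35  1.09 -0.44]
lin shares [0.06 0.01 2.09] rot shares [-0.02  0.01  0.  ]
```

```bash
python3 -m handwheel '[{"linear":[0.06,0.01,0.8],"rot":[0,0,0]},{"linear":[0,0,0.8],"rot":[0,0,0]},{"linear":[0,0,0.4],"rot":[0,0,0]},{"linear":[0,0,0],"rot":[0,0,0]}]' >/dev/null; python3 st.py
python3 -m handwheel '[{"linear":[0,0,0.2],"rot":[0,0,0]},{"linear":[0,0,0.2],"rot":[0,0,0]},{"linear":[0,0,0.2],"rot":[0,0,0]},{"linear":[0,0,0],"rot":[0,0,0]}]' >/dev/null; python3 st.py
```

```text
t 69.1 p [0.5703 0.0121 0.202 ] yaw 1.5027 tilt [-0.0019  0.0002] F [ 0.6 -0.8 -1.9] M [ 0.01 -0.   -0.01] w 0.197 g 58.8 q [ 0.5   0.49 -0.75  1.79  0.39  1.02 -0.47]
t 69.6 p [0.5706 0.0122 0.1908] yaw 1.5028 tilt [-0.0006 -0.0001] F [ 1.4 -0.3 -1.6] M [-0.03  0.01 -0.04] w 0.197 g 58.8 q [ 0.49  0.5  -0.74  1.8   0.4   1.   -0.48]
```

```bash
python3 -m handwheel '[{"linear":[0,0,0.2],"rot":[0,0,0]},{"linear":[0,0,0.2],"rot":[0,0,0]},{"linear":[0,0,0],"rot":[0,0,0]}]' >/dev/null; python3 st.py
python3 -m handwheel '[{"linear":[0,0,0.2],"rot":[0,0,0]},{"linear":[0,0,0.2],"rot":[0,0,0]},{"linear":[0,0,0],"rot":[0,0,0]}]' >/dev/null; python3 st.py
```

```text
t 69.97 p [0.5706 0.0122 0.1826] yaw 1.5027 tilt [-0.0008 -0.    ] F [-0.7 -0.5 -1.1] M [ 0.01 -0.01  0.01] w 0.196 g 58.8 q [ 0.48  0.51 -0.74  1.81  0.41  0.98 -0.49]
t 70.35 p [0.5706 0.0122 0.1746] yaw 1.5028 tilt [-0.0008 -0.    ] F [-0.   0.2 -1.5] M [-0.04  0.01 -0.04] w 0.201 g 58.8 q [ 0.48  0.52 -0.73  1.81  0.42  0.97 -0.5 ]
```

```bash
python3 -m handwheel '[{"linear":[0,0,0.2],"rot":[0,0,0]},{"linear":[0,0,0.15],"rot":[0,0,0]},{"linear":[0,0,0],"rot":[0,0,0]}]' >/dev/null; python3 st.py
python3 -m handwheel '[{"linear":[0,0,0.08],"rot":[0,0,0]},{"linear":[0,0,0],"rot":[0,0,0]}]' >/dev/null; python3 st.py
```

```text
t 70.72 p [0.5706 0.0122 0.1677] yaw 1.5027 tilt [-0.0006 -0.    ] F [-0.5 -0.4 -1.1] M [ 0.05 -0.04  0.  ] w 0.196 g 58.8 q [ 0.48  0.53 -0.73  1.82  0.42  0.95 -0.5 ]
t 70.97 p [0.5709 0.0123 0.1665] yaw 1.5028 tilt [ 0.0002 -0.    ] F [-0.1  0.3 -1. ] M [ 0.01 -0.04  0.03] w 0.19 g 59.0 q [ 0.47  0.53 -0.73  1.82  0.42  0.95 -0.5 ]
```

```bash
python3 -m handwheel '[{"linear":[0,0,0.06],"rot":[0,0,0]},{"linear":[0,0,0],"rot":[0,0,0]}]' >/dev/null; python3 st.py
python3 -m handwheel '[{"linear":[0,0,0.06],"rot":[0,0,0]},{"linear":[0,0,0],"rot":[0,0,0]}]' >/dev/null; python3 st.py
```

```text
t 71.22 p [0.5709 0.0123 0.1665] yaw 1.5027 tilt [ 0.0004 -0.0009] F [-2.1 -0.8  7.3] M [-0.11  0.75 -0.03] w 0.198 g 60.1 q [ 0.47  0.53 -0.73  1.82  0.43  0.95 -0.5 ]
t 71.47 p [0.571  0.0123 0.1664] yaw 1.5027 tilt [ 0.0005 -0.0017] F [-7.4 -1.4 15.9] M [-0.26  1.46 -0.04] w 0.199 g 61.2 q [ 0.47  0.53 -0.73  1.82  0.43  0.95 -0.51]
```

Seated at the rim (z = 0.1665). Tighten counter-clockwise.

```bash
python3 -m handwheel '[{"linear":[0,0,-0.08],"rot":[0,0,0]},{"linear":[0,0,0],"rot":[0,0,-0.7]},{"linear":[0,0,0],"rot":[0,0,-0.7]},{"linear":[0,0,0],"rot":[0,0,-0.7]},{"linear":[0,0,0],"rot":[0,0,-0.7]},{"linear":[0,0,0],"rot":[0,0,0]}]' >/dev/null; python3 st.py
python3 -m handwheel '[{"linear":[0,0,0],"rot":[0,0,-0.8]},{"linear":[0,0,0],"rot":[0,0,-0.8]},{"linear":[0,0,0],"rot":[0,0,-0.8]},{"linear":[0,0,0],"rot":[0,0,-0.8]},{"linear":[0,0,0],"rot":[0,0,0]}]' >/dev/null; python3 st.py
python3 -m handwheel '[{"linear":[0,0,0],"rot":[0,0,-0.8]},{"linear":[0,0,0],"rot":[0,0,-0.8]},{"linear":[0,0,0],"rot":[0,0,-0.8]},{"linear":[0,0,0],"rot":[0,0,-0.8]},{"linear":[0,0,0],"rot":[0,0,-0.8]},{"linear":[0,0,0],"rot":[0,0,0]}]' >/dev/null; python3 st.py
```

```text
t 72.22 p [0.5717 0.0125 0.1665] yaw 1.839 tilt [0.0019 0.0004] F [-0.4  0.7  5.1] M [0.03 0.2  0.09] w 0.198 g 59.8 q [ 0.53  0.56 -0.8   1.82  0.48  0.97 -0.21]
t 72.85 p [0.5716 0.0123 0.1665] yaw 2.2229 tilt [0.0016 0.0001] F [0.1 0.4 6. ] M [-0.06  0.2   0.16] w 0.195 g 59.9 q [ 0.58  0.59 -0.89  1.81  0.54  1.    0.12]
t 73.6 p [0.5715 0.0123 0.1665] yaw 2.7028 tilt [0.0012 0.    ] F [-2.1 -0.7  5.6] M [-0.12  0.27  0.1 ] w 0.196 g 60.0 q [ 0.65  0.65 -1.    1.81  0.63  1.04  0.54]
```

```bash
python3 -m handwheel '[{"linear":[0,0,0],"rot":[0,0,-0.6]},{"linear":[0,0,0],"rot":[0,0,-0.6]},{"linear":[0,0,0],"rot":[0,0,-0.4]},{"linear":[0,0,0],"rot":[0,0,0]}]' >/dev/null; python3 st.py
python3 -m handwheel '[{"linear":[0,0,0],"rot":[0,0,-0.25]},{"linear":[0,0,0],"rot":[0,0,-0.25]},{"linear":[0,0,0],"rot":[0,0,0]}]' >/dev/null; python3 st.py
python3 -m handwheel '[{"linear":[0,0,0],"rot":[0,0,-0.2]},{"linear":[0,0,0],"rot":[0,0,0]}]' >/dev/null; python3 st.py
```

```text
t 74.1 p [0.571  0.0121 0.1665] yaw 2.8939 tilt [ 0.0002 -0.0005] F [-2.7 -1.2  8.7] M [-0.26  0.53 -0.01] w 0.196 g 60.1 q [ 0.67  0.67 -1.04  1.81  0.66  1.06  0.7 ]
t 74.47 p [0.5706 0.0107 0.1665] yaw 2.9507 tilt [-0.0014 -0.0027] F [-4.9 -3.5  9.9] M [-0.74  0.97 -0.69] w 0.195 g 60.7 q [ 0.68  0.68 -1.05  1.81  0.67  1.06  0.75]
t 74.72 p [0.5706 0.0106 0.1665] yaw 2.9722 tilt [-0.0017 -0.0021] F [-5.  -3.4 11.4] M [-0.71  1.04 -1.42] w 0.195 g 63.5 q [ 0.68  0.68 -1.05  1.81  0.68  1.07  0.77]
```

Firm stop at the same yaw and torque as in the first feel test. One more small nudge, then release and back away.

```bash
python3 -m handwheel '[{"linear":[0,0,0],"rot":[0,0,-0.2]},{"linear":[0,0,0],"rot":[0,0,0]}]' >/dev/null; python3 st.py
python3 -m handwheel '[{"linear":[0,0,0],"rot":[0,0,0]},{"linear":[0,0,0],"rot":[0,0,0]},{"linear":[0,0,0],"rot":[0,0,0]},{"linear":[0,0,0],"rot":[0,0,0]},{"linear":[0,0,-1],"rot":[0,0,0]},{"linear":[0,0,-1],"rot":[0,0,0]},{"linear":[0,0,-1],"rot":[0,0,0]},{"linear":[0,0,-1],"rot":[0,0,0]},{"linear":[-1,0,-1],"rot":[0,0,0]},{"linear":[-1,0,-1],"rot":[0,0,0]},{"linear":[-1,0,-1],"rot":[0,0,0]},{"linear":[-1,0,0],"rot":[0,0,0]},{"linear":[0,0,0],"rot":[0,0,0]},{"linear":[0,0,0],"rot":[0,0,0]}]' -1 >/dev/null; python3 st.py
python3 -c "
from h import *
c=cam('wrist');save(c,'w16')
m=cv2.inRange(cv2.cvtColor(c['img'],cv2.COLOR_RGB2HSV),(0,200,60),(6,255,255)); k,l,st,ce=cv2.connectedComponentsWithStats(m)
for i in range(1,k):
  if st[i,4]>300:
    P=cv2.boxPoints(cv2.minAreaRect(np.argwhere(l==i)[:,::-1].astype(np.float32)));Q=np.array([onz(c,*p,.188)[:2] for p in P]);print(ce[i],Q.round(4).tolist())
    e=max([Q[1]-Q[0],Q[2]-Q[1]],key=np.linalg.norm); print('bar yaw',np.arctan2(e[1],e[0]))
d=cam('side'); im=np.hstack([cv2.resize(c['img'],(533,400)), cv2.resize(d['img'][180:300,270:350],(267,400),interpolation=cv2.INTER_CUBIC)]); cv2.imwrite('pics/w16c.png',im[:,:,::-1])"
```

```text
t 74.97 p [0.5706 0.0106 0.1665] yaw 2.9942 tilt [-0.002  -0.0016] F [-4.1 -2.7  9.7] M [-0.66  1.08 -1.92] w 0.196 g 70.6 q [ 0.68  0.68 -1.06  1.81  0.68  1.07  0.79]
t 76.72 p [0.6493 0.0015 0.3058] yaw 3.0034 tilt [-0.0007  0.0001] F [-1.2 -0.2  0.4] M [ 0.04 -0.03  0.03] w 1.003 g 0.0 q [ 0.64  0.67 -1.11  1.47  0.6   1.37  0.94]
[311.95741557 140.39060206] [[0.6024, -0.0043], [0.5609, 0.0051], [0.5643, 0.0213], [0.606, 0.0127]]
bar yaw 2.919563979487629
```

View pics/w16c.png

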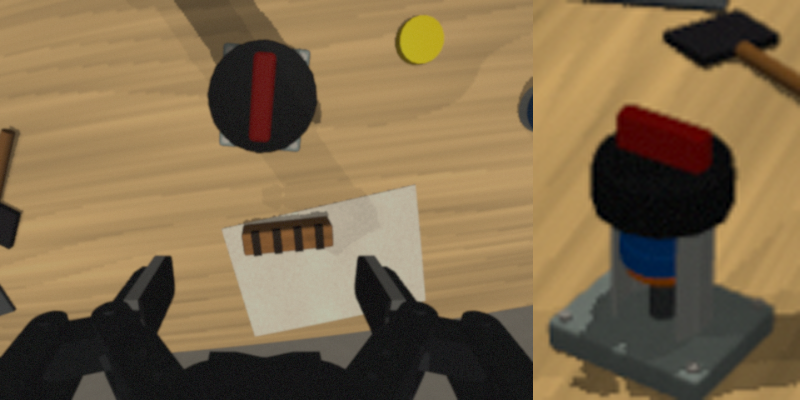

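The cap sits level with its bar at yaw 2.92, parallel to the base, so it is tight. The blanks are seen below it, and the gripper is clear.

```bash
python3 -c "
from bench import manip
print(manip.close_job())"
```

```text
the job is handed in; nothing more can be done
None
```

The feeder holds all three blue blanks under its catches, the left-hand-threaded cap is back on and screwed tight to the stop, I moved nothing else on the bench, and the job is handed in at about 77 s of the 210 s limit.

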